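# Make up two rig kits from the bench stock and the dust box

### The arm

A 6-joint arm with a two-finger parallel gripper is mounted at the origin on the work surface. World frame = base frame: x ahead of the robot, y to its left, z up, the work surface at z = 0. Lengths are in mm, angles in degrees, forces in N, time in s.
With the tool pointing down it reaches from about 350 to 850 mm from the base axis. Payload 8.1 kg.
Tool frame: the origin (TCP) lies at the very end of the fingers, on their centre line; the grasp point (between the pads) lies 19 mm behind it (r.grasp_offset is the distance from the TCP to the grasp point, in mm); z points along the fingers, y is the line along which they close (so a half turn about z gives the same grasp; the last joint's range is limited). The gripper opens to 85 mm and grips with 20 to 120 N. Pads are 22 mm wide; open, the fingers measure 114 mm over their backs; the gripper's body (76 mm by 85 mm) begins 54 mm behind the grasp point. The pads swing forward as they close: fully open they stand 13 mm farther back than shut.
Start: joints at [-73.018, 7.471, 85.268, -0, 87.261, -4.893], TCP at [223.575, -556.794, 231.292] pointing down, gripper open.
Joint ranges: [-169.43, 169.43], [-51.17, 129.36], [1.28, 143.12], [-76.62, 256.62], [0, 156.53], [-152.29, 152.29]. Speed limits (degrees/s): [136.94, 136.94, 159.86, 180, 180, 180].

### API

Orientations are given as [roll, pitch, yaw] about the fixed x, y, z axes, in that order (R = Rz(yaw) Ry(pitch) Rx(roll)).
In Python, from bench import r gives the robot as it stands.
- The arm moves only by the tool carry_out, never from a script. Its argument "commands" is a list of rows, each an object with "jaw": the finger opening in m, from 0 to 0.0854; "translation": the shift along the tool's x, y, z in m, a list of three; "spin": the turn about the tool's z in rad. A call has exactly 8 rows; each row shifts and turns the commanded pose from where the row before left it, along the tool's axes as they then stand; what a row does not reach is not made up. A row lasts 1/12 s, in which the tool goes at most 41.7 mm and 7.16 degrees, less where a joint would pass 70% of its speed; a pose out of reach is approached as far as the arm can. A call is refused whole if a number of a shift passes 0.0417 or a number of a turn 0.125, either way. A call with a gripper value outside its range is refused whole. The fingers move at their own pace and stop on an object; "squeeze" is the grip in N (left out, the last holds). Time passes only in rows, so rows that do not move let the fingers close, or fill a call up. It gives the time, the measured TCP pose, the force, the opening and the grip force at its end, in the units of the state.
- r.sense(): the state, without advancing time (a new reading comes with each control period).
- r.snapshot(name): name is "scene" or "side" or "wrist"; returns a dict with "pixels" (400x640x3 uint8, blue, green, red), "K" (3x3 intrinsics, pixels), "extrinsics" (4x4, takes a point from camera to world coordinates). Camera axes: x right, y down, z forward; pixel columns grow to the right and rows downward; lengths in mm; the calibration is good to about 2 mm. A picture is of the moment at which its call begins. There is no depth.
- r.hand_in(): hands the job in; it is judged then, once.
Trained networks look in a picture, given as the dict that the camera call returned (one of the last four; its "shot" number tells which), for a name from the list of things; names that differ only in an ending like _2 or _b are one class to them, and where a whole thing is asked for, a point or a joint stands for the part that bears it (a point fixed in the world has none). Each returns a list of dicts, best first, with "score" (0 to 1); they miss things now and then, are a little off and sometimes report something else, mostly with a low value. They report only what shows in the picture. A call takes as long as a camera call. They do not tell look-alikes from the thing itself.
- r.spot_in(picture, target): "xy" ([column, row] in pixels, amid what is visible of it).
- r.regions_of(picture, target): "pixels" (400x640 bool, what is visible of it) and "xy" ([column, row] in pixels, amid what is visible of it).
- r.landmark_of(picture, target): "xy" ([column, row] in pixels: a listed point, or the origin of a listed thing).
The state is a dict: "time": time; "joint_pos": joint angles; "qd": joint speeds; "joint_efforts": joint torques, N m; "tool_pos": TCP position; "tcp_rot": TCP orientation; "ft_force": force on the tool from outside, world axes, zero at the start; "wrist_torque": the same for the moment, N m; "finger_gap": finger opening in mm; "grip_force": force on a finger pad.
Only numpy, scipy, OpenCV 4.12 (cv2) and the standard library are available. Lean on these libraries where they do the work, as an engineer would, in place of code of your own. Each camera call takes 0.05 s, during which the arm holds its last target. There are 200 camera calls.

### The job

Make up the two kits for tomorrow's recording rigs: the headstage and the short pillar go in the long narrow tray, the tall pillar and the microscope objective in the square tray, each part in a compartment to itself and resting on the tray floor the same way up as you found it. The objective is kept in the clear dust box: its hinged lid drops shut by itself unless it is leaned back past upright, and the box must be shut again when you finish. Set every part down, never drop it.

Things in the scene. Friction and masses are not known exactly. Their poses are not given: they have to be found in the camera images.
- headstage: Headstage amplifier, loose, flat on the bench: aluminium box 56 x 30 x 22 mm high with a round steel BNC socket (13 mm diameter, 14 mm long) on one end; 70 mm long overall, about 70 g. Origin at the underside, middle of the overall length. x runs along it towards the socket: the box spans x = -35 to +21 mm, its middle is at x = -7 mm; y is the width, z up.
- short_pillar: Short steel pillar post, loose, standing on the bench: 40 mm tall, shaft 25 mm diameter, foot flange 32 mm diameter and 5 mm thick, about 150 g. Origin at the centre of its underside, z up along the shaft.
- tall_pillar: Tall steel pillar post, loose, standing on the bench: 85 mm tall, shaft 25 mm diameter, foot flange 32 mm diameter and 5 mm thick, about 300 g. Origin at the centre of its underside, z up along the shaft.
- objective: Microscope objective, loose, standing nose up on the dust box floor under the lid: 50 mm tall; black foot cap 33 mm diameter, 8 mm high; steel barrel with black grip band, 32 mm diameter from 8 to 31 mm height, tapering to a 14 mm nose; about 120 g. Origin at the centre of its underside, z up.
- long_tray: Long narrow grey tray, fixed: 220 mm along its x, 100 mm along its y, 16 mm high, open top, walls and floor 4 mm thick. A divider (4 mm thick, up to 14 mm height) at x = 0 makes two compartments end to end, each 104 mm (x) by 92 mm (y), centred at x = -54 and +54 mm, y = 0. Origin at the centre of the underside; floor surface at z = 4 mm.
- square_tray: Square grey tray, fixed: 160 x 160 mm, 16 mm high, open top, walls and floor 4 mm thick. A divider (4 mm thick, up to 14 mm height) at y = 0, along its x, makes two compartments side by side, each 152 mm (x) by 74 mm (y), centred at x = 0, y = -39 and +39 mm. Origin at the centre of the underside; floor surface at z = 4 mm.
- dust_box: Clear acrylic dust box, fixed, with a clear hinged lid: 130 mm along its x, 140 mm along its y, walls 60 mm high, walls and floor 4 mm thick (grey floor, surface at z = 4 mm). Origin at the centre of the underside. Hinge line along y at x = +65, z = 60.5 mm. Box x points roughly to world +y: the hinge is on the robot's left, the knob near the right rim.
- lid (a joint): Angle of the dust box lid (130 x 140 x 4 mm, about 120 g, free hinge): 0 shut, grows as it is raised about the hinge line, stop at 1.8 rad. Let go below about 1.3 rad it falls shut within two seconds; past upright (above about 1.6 rad) it leans back against the stop and stays open.
- lid_knob (a point): Middle of the round black knob on the lid: head 22 mm diameter, 14 mm high, on a 10 mm stem. The point lies 23 mm above the lid's top face, 7 mm below the knob's top, 105 mm from the hinge line, 25 mm from the lid's free edge, on its centre line. Lid shut: x = -40, y = 0, z = 87.5 mm of the dust box. Lid open: the knob is on the lid's left face, away from the box.
Mind the look-alikes: they are no part of the job. What is shaped like the tall_pillar but purple or yellow is not meant.

How it is judged:
By the outcome, as a careful person would: the job done as asked, in the order asked, and still so for the second after the job is handed in, with the robot touching nothing.
It also fails if it takes over 138 s, if anything falls off the work surface, if the arm or the gripper's body presses on something with over 40 N, if the wrist force passes 120 N, or if a joint passes its speed limit or range.

## Working session

There is one attempt and no reset: what is moved stays moved. The work goes in short steps, Python scripts to look and compute and a tool call to move; the robot and the scene stay as the last step left them, time stands still between calls to the robot, and variables do not carry over. Pictures are saved under pics/ and viewed, at most 14 in all, crops included, and the job is handed in when it is done.

Besides the shell and the picture viewer there is one more tool, called after ">>>" as name([rows], argument=value, ...), one row to a line, values as JSON. carry_out: Moves the arm, as the interface text tells. Its arguments: {"type":"object","properties":{"commands":{"type":"array","items":{"type":"object","properties":{"jaw":{"type":"number"},"translation":{"type":"array","items":{"type":"number"}},"spin":{"type":"number"}}}},"squeeze":{"type":"number"}},"required":["commands"]}

```bash
ls; mkdir -p pics
cat > h.py <<'E'
import numpy as np,cv2
from bench import r
def ray(p,uv):
    K=np.array(p["K"]);T=np.array(p["extrinsics"])
    d=T[:3,:3]@np.linalg.inv(K)@np.array([uv[0],uv[1],1.]);return T[:3,3],d
def at(p,uv,z):
    o,d=ray(p,uv);return (o+d*(z-o[2])/d[2])
def proj(p,X):
    K=np.array(p["K"]);T=np.linalg.inv(np.array(p["extrinsics"]))
    c=T[:3,:3]@np.array(X,float)+T[:3,3];u=K@c;return u[:2]/u[2]
def tri(obs):
    A=np.zeros((3,3));b=np.zeros(3)
    for p,uv in obs:
        o,d=ray(p,uv);d=d/np.linalg.norm(d);M=np.eye(3)-np.outer(d,d);A+=M;b+=M@o
    return np.linalg.solve(A,b)
E
cat > a.py <<'E'
from h import *
np.set_printoptions(precision=1,suppress=True)
ps={}
names=["headstage","short_pillar","tall_pillar","objective","long_tray","square_tray","dust_box","lid_knob"]
for n in ["scene","side"]:
    p=r.snapshot(n);ps[n]=p;cv2.imwrite(f"pics/{n}0.png",p["pixels"])
    print(n,np.array(p["extrinsics"])[:3,3])
    for t in names:
        print(t,[(np.round(d["xy"],1).tolist(),round(d["score"],2)) for d in r.landmark_of(p,t)][:4], [at(p,d["xy"],87.5 if t=="lid_knob" else 0)[:2].round(1).tolist() for d in r.landmark_of(p,t)][:4])
print(r.sense())
E
python3 a.py
```

```text
pics
scene [ 866.3 -335.6  901.7]
headstage [([253.3, 248.8], 0.95), ([327.6, 172.0], 0.43)] [[450.7, -149.8], [422.7, 133.3]]
short_pillar [([296.5, 208.9], 0.75)] [[445.2, -2.4]]
tall_pillar [([330.5, 172.2], 0.83), ([325.4, 143.6], 0.83), ([362.2, 158.5], 0.72), ([305.2, 156.7], 0.58)] [[428.7, 138.1], [351.7, 198.4], [458.9, 230.1], [343.9, 127.8]]
objective [] []
long_tray [([407.9, 147.1], 0.83)] [[522.9, 346.0]]
square_tray [([205.8, 332.9], 0.85)] [[527.1, -349.2]]
dust_box [([346.0, 259.6], 0.63)] [[626.8, -17.3]]
lid_knob [([336.6, 256.1], 0.61), ([205.4, 333.3], 0.43)] [[630.4, -56.1], [560.1, -348.9]]
side [ 326.2 -684.5  630.2]
headstage [([317.6, 284.5], 0.66)] [[456.1, -150.5]]
short_pillar [([297.4, 236.3], 0.72)] [[446.5, -2.6]]
tall_pillar [([285.8, 178.6], 0.7), ([247.3, 207.0], 0.68), ([276.8, 200.9], 0.58), ([244.8, 191.5], 0.45)] [[463.7, 230.1], [349.0, 132.7], [423.6, 138.7], [350.0, 199.2]]
objective [] []
long_tray [([301.2, 152.8], 0.76), ([297.8, 236.2], 0.29)] [[532.6, 350.9], [447.4, -2.5]]
square_tray [([391.0, 366.1], 0.68)] [[530.1, -348.5]]
dust_box [([375.4, 226.2], 0.87)] [[628.0, -14.0]]
lid_knob [([386.1, 206.7], 0.83)] [[629.7, -54.0]]
{'time': 1.7, 'joint_pos': array([-73. ,   7.5,  85.3,   0. ,  87.3,  -4.9]), 'qd': array([ 0. , -0.1, -0.1,  0. ,  0.1,  0. ]), 'joint_efforts': array([  0. , -56.9, -50.1,  -0. ,   0. ,  -0. ]), 'tool_pos': array([ 223.6, -556.8,  231.3]), 'tcp_rot': array([-180. ,   -0. ,   21.9]), 'ft_force': array([-0.6, -0.9, -0.1]), 'wrist_torque': array([-0.,  0.,  0.]), 'grip_force': 0.0, 'finger_gap': 85.41466626086094}
```

View pics/scene0.png

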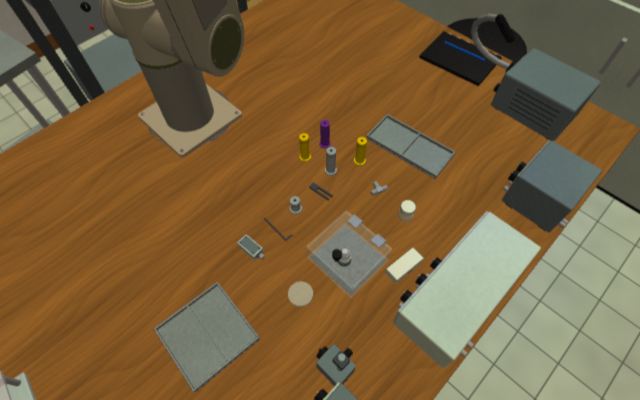

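View pics/side0.png

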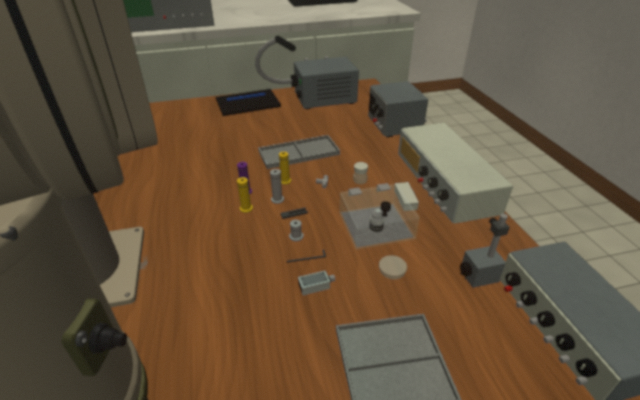

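```bash
python3 -c "
import cv2
a=cv2.imread('pics/scene0.png')[110:230,260:400];b=cv2.imread('pics/side0.png')[130:260,220:420]
cv2.imwrite('pics/c1.png',cv2.resize(a,None,fx=4,fy=4,interpolation=2))"
```

```text
(no output)
```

View pics/c1.png

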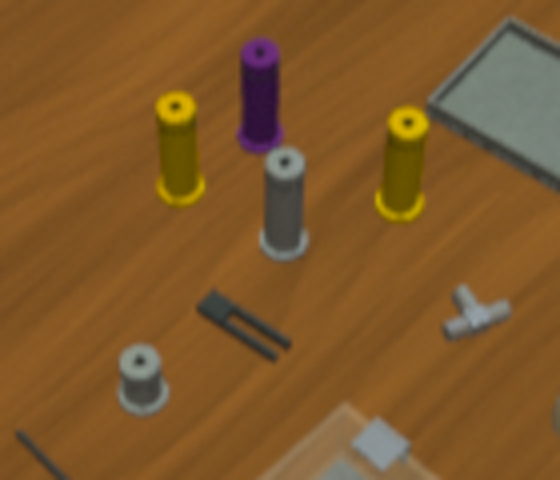

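Candidates for the tall pillar (scene view): purple at (325,133), yellow at (305,147), yellow at (361,151) and bare steel at (331,160). The close crop shows that only the last is steel, with its foot near (427,138), so I choose that one. The headstage is at (251,246) with its socket to the lower right, the short pillar is at (295,204), and the objective is under the lid at (345,257).

```bash
cat > b.py <<'E'
from h import *
np.set_printoptions(precision=1,suppress=True)
print(r.grasp_offset)
for n in ["scene","side"]:
    p=r.snapshot(n)
    for t,z in [("long_tray",16),("square_tray",16),("headstage",11),("dust_box",0)]:
        ds=r.regions_of(p,t)
        if not ds: print(n,t,"none");continue
        ys,xs=np.nonzero(ds[0]["pixels"]);P=np.array([at(p,(x,y),z)[:2] for x,y in zip(xs,ys)])
        print(n,t,round(ds[0]["score"],2),cv2.minAreaRect(P.astype(np.float32)),P.mean(0))
    for t,z in [("lid_knob",87.5)]: print([at(p,d["xy"],z) for d in r.landmark_of(p,t)[:1]])
w=r.snapshot("wrist");T=np.array(w["extrinsics"]);s=r.sense();print(T,s["tool_pos"],w["K"])
E
python3 b.py
```

```text
18.700000000000003
scene long_tray 0.75 ((524.3401489257812, 346.39862060546875), (224.19625854492188, 115.16058349609375), 5.776944160461426) [528.6 344.7]
scene square_tray none
scene headstage 0.73 ((449.97845458984375, -153.4330291748047), (31.81342315673828, 75.39264678955078), 89.5611343383789) [ 447.2 -152.9]
scene dust_box 0.71 ((614.8872680664062, 4.856056213378906), (163.954833984375, 164.8975372314453), 88.47886657714844) [617.6   1.1]
[array([625.1, -54.8,  87.5])]
side long_tray 0.68 ((522.4608764648438, 340.85968017578125), (230.43292236328125, 131.2095489501953), 6.856177806854248) [523.3 340.1]
side square_tray 0.64 ((531.539306640625, -345.6749267578125), (157.53375244140625, 161.97679138183594), 84.73763275146484) [ 533.5 -346.8]
side headstage 0.74 ((454.339599609375, -149.62869262695312), (74.81056213378906, 49.92729949951172), 4.961843967437744) [ 450.4 -151. ]
side dust_box 0.8 ((650.198974609375, 34.84123992919922), (221.0018310546875, 179.4302520751953), 88.7913818359375) [647.7  25.3]
[array([632.9, -46.7,  87.5])]
[[   0.4   -0.9   -0.3  293.4]
 [  -0.9   -0.4   -0.1 -529.1]
 [   0.     0.3   -1.   374.9]
 [   0.     0.     0.     1. ]] [ 223.6 -556.8  231.3] [[345.8   0.  322.6]
 [  0.  345.8 202.6]
 [  0.    0.    1. ]]
```

>>> carry_out([
  {"spin": 0.125},
  {"spin": 0.125},
  {"spin": 0.125},
  {"spin": 0.007},
  {"translation": [0.0205,-0.034,0]},
  {"translation": [0.0205,-0.034,0]},
  {"translation": [0.0205,-0.034,0]},
  {"translation": [0.0205,-0.034,0]},
])

```text
invalid input
```

>>> carry_out([
  {"translation": [0.0205,-0.034,0]},
  {"translation": [0.0205,-0.034,0]},
  {"translation": [0.0205,-0.034,0]},
  {"translation": [0.0205,-0.034,0]},
  {"translation": [0.0205,-0.034,0]},
  {"translation": [0.0205,-0.034,0]},
  {"translation": [0.0205,-0.034,0]},
  {"translation": [0.0205,-0.034,0]},
])

```text
invalid input
```

>>> carry_out([
  {},
  {},
  {},
  {},
  {},
  {},
  {},
  {},
])

```text
invalid input
```

```bash
cat > c.py <<'E'
import sys
from h import *
np.set_printoptions(precision=1,suppress=True)
s=r.sense();print(s["time"],s["tool_pos"],s["tcp_rot"],s["ft_force"],s["finger_gap"])
p=r.snapshot("wrist");cv2.imwrite(f"pics/{sys.argv[1]}.png",p["pixels"])
for a in sys.argv[2:]:
    t,z=a.split(":");z=float(z)
    for d in r.landmark_of(p,t)[:3]: print(t,"lm",round(d["score"],2),np.array(d["xy"]),at(p,d["xy"],0)[:2])
    for d in r.regions_of(p,t)[:3]:
        ys,xs=np.nonzero(d["pixels"]);P=np.array([at(p,(x,y),z)[:2] for x,y in zip(xs,ys)])
        print(t,"rg",round(d["score"],2),np.array(d["xy"]),cv2.minAreaRect(P.astype(np.float32)),P.min(0),P.max(0))
E
python3 c.py w1 headstage:22 short_pillar:40
```

```text
2.35 [ 223.6 -556.8  231.3] [180.    0.   21.9] [-1.   0.6 -0.1] 85.47178610785048
```

View pics/w1.png

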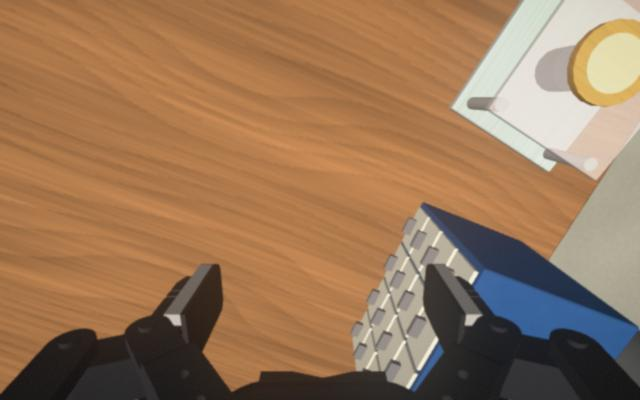

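The wrist view shows the arm still at the start: a blue rack at (500,310) on the −y side, and no job parts in sight. The rows evidently need every field filled in.

>>> carry_out([
  {"jaw": 0.0854,"translation": [0,0,0],"spin": 0.125},
  {"jaw": 0.0854,"translation": [0,0,0],"spin": 0.125},
  {"jaw": 0.0854,"translation": [0,0,0],"spin": 0.125},
  {"jaw": 0.0854,"translation": [0,0,0],"spin": 0.007},
  {"jaw": 0.0854,"translation": [0.0205,-0.034,0],"spin": 0},
  {"jaw": 0.0854,"translation": [0.0205,-0.034,0],"spin": 0},
  {"jaw": 0.0854,"translation": [0.0205,-0.034,0],"spin": 0},
  {"jaw": 0.0854,"translation": [0.0205,-0.034,0],"spin": 0},
])

```text
time: 3.27
tool_pos: [306.0, -419.4, 231.1]
tcp_rot: [-180.0, -0.0, 0.2]
ft_force: [-0.0, -0.8, 0.5]
finger_gap: 85.4
grip_force: 0.0
```

>>> carry_out([
  {"jaw": 0.0854,"translation": [0.0205,-0.034,0],"spin": 0},
  {"jaw": 0.0854,"translation": [0.0205,-0.034,0],"spin": 0},
  {"jaw": 0.0854,"translation": [0.0205,-0.034,0],"spin": 0},
  {"jaw": 0.0854,"translation": [0.0205,-0.034,0],"spin": 0},
  {"jaw": 0.0854,"translation": [0.0205,-0.034,0],"spin": 0},
  {"jaw": 0.0854,"translation": [0.0205,-0.034,0],"spin": 0},
  {"jaw": 0.0854,"translation": [0.0205,-0.034,0],"spin": 0},
  {"jaw": 0.0854,"translation": [0.0205,-0.034,0],"spin": 0},
])

```text
time: 3.93
tool_pos: [470.4, -147.0, 231.7]
tcp_rot: [180.0, -0.0, 0.2]
ft_force: [0.5, -0.2, -0.2]
finger_gap: 85.4
grip_force: 0.0
```

```bash
python3 c.py w1 headstage:22 short_pillar:40
```

```text
3.9333 [ 470.4 -147.   231.7] [180.   -0.    0.2] [ 0.5 -0.2 -0.2] 85.36132643581604
headstage lm 0.66 [327.4 181.5] [ 454.3 -153.2]
headstage lm 0.46 [198.1 189.9] [444.1  -8.1]
headstage rg 0.63 [326.3 187.3] ((456.12109375, -153.93666076660156), (71.8528823852539, 31.33822250366211), 5.016611099243164) [ 420.1 -172.1] [ 491.7 -137.8]
short_pillar rg 0.83 [189.6 194.4] ((449.4888610839844, -11.922115325927734), (28.402070999145508, 44.92118835449219), 35.40815734863281) [432.5 -32.9] [468.2   8.1]
```

View pics/w1.png

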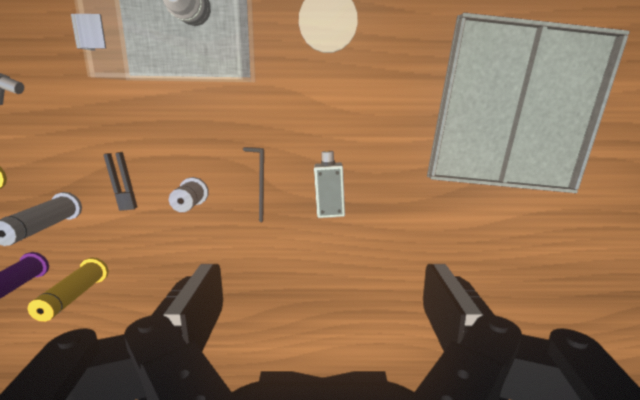

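The wrist view shows the headstage at (329,190) with its socket upward (+x) at (327,157), the short pillar at (187,196), and the square tray with top corners near (462,14), (627,32), (577,191) and (431,178). There is also a hex key at (262,185) and tweezers at (120,180), both to be left alone.

```bash
cat > d.py <<'E'
from h import *
np.set_printoptions(precision=1,suppress=True)
p=r.snapshot("wrist")
for q in [(462,14),(627,32),(577,191),(431,178)]: print("tray",at(p,q,16))
for q in [(540,27),(503,183)]: print("div",at(p,q,14))
for q in [(315,167),(341,166),(317,217),(344,216)]: print("hs",at(p,q,22))
for q in [(180,200)]: print("sp top",at(p,q,40))
for q in [(195,190)]: print("sp foot",at(p,q,3))
print("hs masks")
d=r.regions_of(p,"headstage")[0]["pixels"].astype(np.uint8);print(d.sum(),cv2.boundingRect(d))
E
python3 d.py
```

```text
tray [ 617.7 -278.7   16. ]
tray [ 603.  -436.2   16. ]
tray [ 447.6 -423.4   16. ]
tray [ 461.5 -264.8   16. ]
div [ 607.4 -354.4   14. ]
div [ 455.7 -343.4   14. ]
hs [ 474.2 -141.6   22. ]
hs [ 475.3 -168.5   22. ]
hs [ 419.3 -143.6   22. ]
hs [ 420.5 -172.8   22. ]
sp top [443.5  -5.4  40. ]
sp foot [444.   -7.6   3. ]
hs masks
1644 (312, 150, 31, 67)
```

>>> carry_out([
  {"jaw": 0.06,"translation": [-0.0115,0.00375,0.0],"spin": -0.05},
  {"jaw": 0.06,"translation": [-0.0115,0.00375,0.03],"spin": 0},
  {"jaw": 0.06,"translation": [0,0,0.04],"spin": 0},
  {"jaw": 0.06,"translation": [0,0,0.04],"spin": 0},
  {"jaw": 0.06,"translation": [0,0,0.04],"spin": 0},
  {"jaw": 0.06,"translation": [0,0,0.03],"spin": 0},
  {"jaw": 0.06,"translation": [0,0,0.02],"spin": 0},
  {"jaw": 0.06,"translation": [0,0,0.008],"spin": 0},
])

```text
time: 4.95
tool_pos: [443.5, -157.0, 19.5]
tcp_rot: [-179.8, 0.3, 2.8]
ft_force: [-1.3, 1.0, 0.2]
finger_gap: 60.0
grip_force: 0.0
```

```bash
python3 c.py w2 headstage:22
```

```text
4.95 [ 443.5 -157.    19.5] [-179.8    0.3    2.8] [-1.3  1.   0.2] 60.03231606988559
headstage lm 0.93 [317.  230.1] [ 453.4 -154.2]
headstage rg 0.83 [314.2 243.7] ((456.80255126953125, -154.1129913330078), (73.10761260986328, 29.763681411743164), 4.095752239227295) [ 419.5 -171.4] [ 493.3 -138.7]
```

View pics/w2.png

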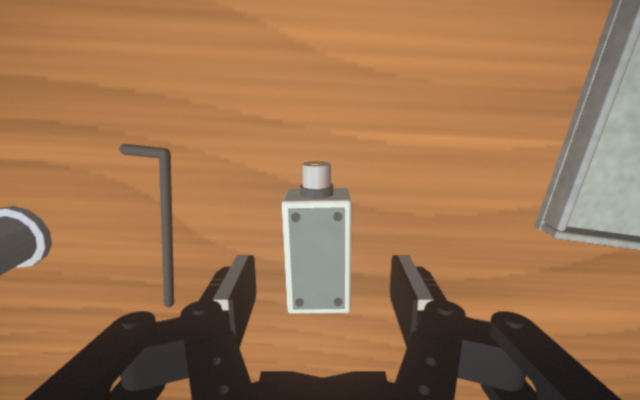

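The headstage sits centrally between the open fingers at (317,255), with its socket up at (316,178), and is aligned with the tool.

>>> carry_out([
  {"jaw": 0.06,"translation": [0,0,0],"spin": 0},
  {"jaw": 0.06,"translation": [0,0,0],"spin": 0},
  {"jaw": 0.06,"translation": [0,0,0.008],"spin": 0},
  {"jaw": 0.06,"translation": [0,0,0.008],"spin": 0},
  {"jaw": 0.06,"translation": [0,0,0.003],"spin": 0},
  {"jaw": 0.06,"translation": [0,0,0],"spin": 0},
  {"jaw": 0.06,"translation": [0,0,0],"spin": 0},
  {"jaw": 0.06,"translation": [0,0,0],"spin": 0},
])

```text
time: 5.77
tool_pos: [446.8, -156.8, 4.2]
tcp_rot: [-180.0, 0.0, 2.9]
ft_force: [-0.1, 0.3, -0.4]
finger_gap: 60.2
grip_force: 0.0
```

>>> carry_out([
  {"jaw": 0.06,"translation": [0,-0.002,0.001],"spin": 0},
  {"jaw": 0.04,"translation": [0,0,0],"spin": 0},
  {"jaw": 0.02,"translation": [0,0,0],"spin": 0},
  {"jaw": 0.02,"translation": [0,0,0],"spin": 0},
  {"jaw": 0.02,"translation": [0,0,0],"spin": 0},
  {"jaw": 0.02,"translation": [0,0,0],"spin": 0},
  {"jaw": 0.02,"translation": [0,0,0],"spin": 0},
  {"jaw": 0.02,"translation": [0,0,0],"spin": 0},
], squeeze=50)

```text
time: 6.43
tool_pos: [447.1, -155.1, 3.7]
tcp_rot: [180.0, -0.0, 2.8]
ft_force: [-0.2, -0.7, 4.4]
finger_gap: 29.2
grip_force: 50.9
```

>>> carry_out([
  {"jaw": 0.02,"translation": [0,0,-0.01],"spin": 0},
  {"jaw": 0.02,"translation": [0,0,-0.03],"spin": 0},
  {"jaw": 0.02,"translation": [0,0,-0.04],"spin": 0},
  {"jaw": 0.02,"translation": [0,0,-0.04],"spin": 0},
  {"jaw": 0.02,"translation": [0,0,-0.04],"spin": 0},
  {"jaw": 0.02,"translation": [0,0,-0.03],"spin": 0},
  {"jaw": 0.02,"translation": [0.005,-0.02,-0.01],"spin": 0},
  {"jaw": 0.02,"translation": [0.00875,-0.0375,0],"spin": 0},
])

```text
time: 7.1
tool_pos: [459.4, -99.4, 208.4]
tcp_rot: [179.8, -0.4, 2.6]
ft_force: [0.5, 0.4, -1.1]
finger_gap: 29.3
grip_force: 50.3
```

>>> carry_out([
  {"jaw": 0.02,"translation": [0.00875,-0.0375,0],"spin": 0},
  {"jaw": 0.02,"translation": [0.00875,-0.0375,0],"spin": 0},
  {"jaw": 0.02,"translation": [0.00875,-0.0375,0],"spin": 0},
  {"jaw": 0.02,"translation": [0.00875,-0.0375,0],"spin": 0},
  {"jaw": 0.02,"translation": [0.00875,-0.0375,0],"spin": 0},
  {"jaw": 0.02,"translation": [0.00875,-0.0375,0],"spin": 0},
  {"jaw": 0.02,"translation": [0.00875,-0.0375,0],"spin": 0},
  {"jaw": 0.02,"translation": [0.00875,-0.0375,0],"spin": 0},
])

```text
time: 7.77
tool_pos: [512.1, 208.2, 203.6]
tcp_rot: [180.0, 0.0, 2.9]
ft_force: [1.0, -0.4, -0.9]
finger_gap: 28.8
grip_force: 50.3
```

>>> carry_out([
  {"jaw": 0.02,"translation": [0.00875,-0.0375,0],"spin": 0},
  {"jaw": 0.02,"translation": [0.00875,-0.0375,0],"spin": 0},
  {"jaw": 0.02,"translation": [0.005,-0.02,0],"spin": 0},
  {"jaw": 0.02,"translation": [0,0,0],"spin": 0},
  {"jaw": 0.02,"translation": [0,0,0],"spin": 0},
  {"jaw": 0.02,"translation": [0,0,0],"spin": 0},
  {"jaw": 0.02,"translation": [0,0,0],"spin": 0},
  {"jaw": 0.02,"translation": [0,0,0],"spin": 0},
])

```text
time: 8.43
tool_pos: [530.4, 301.1, 203.5]
tcp_rot: [180.0, 0.0, 2.8]
ft_force: [-0.2, -1.0, -0.4]
finger_gap: 28.6
grip_force: 50.3
```

```bash
python3 c.py w3 long_tray:16
```

```text
8.4333 [530.4 301.1 203.5] [180.    0.    2.8] [-0.2 -1.  -0.4] 28.64429803357527
long_tray lm 0.83 [274.2 170.7] [530.  349.9]
long_tray rg 0.55 [260.8 139.9] ((526.070068359375, 349.3378601074219), (219.34030151367188, 100.67123413085938), 5.4760332107543945) [413.  301.1] [638.8 408.5]
```

View pics/w3.png

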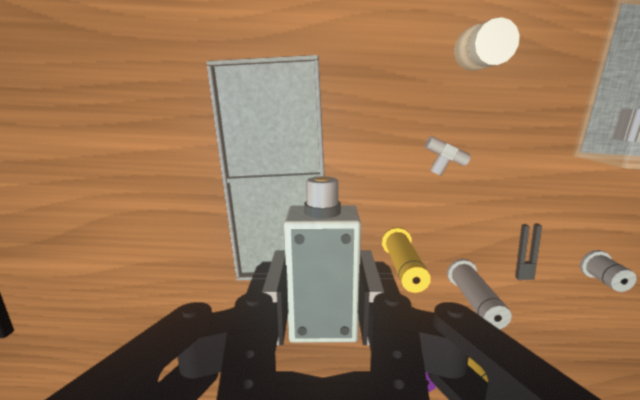

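The view shows the headstage held level between the fingers, socket up at (322,192). The long tray spans (210,62) to (322,278) with its divider at (275,177), and both compartments are empty.

>>> carry_out([
  {"jaw": 0.02,"translation": [0.0233,-0.0254,0],"spin": 0},
  {"jaw": 0.02,"translation": [0.0233,-0.0254,0],"spin": -0.045},
  {"jaw": 0.02,"translation": [0,0,0.03],"spin": 0},
  {"jaw": 0.02,"translation": [0,0,0.04],"spin": 0},
  {"jaw": 0.02,"translation": [0,0,0.04],"spin": 0},
  {"jaw": 0.02,"translation": [0,0,0.04],"spin": 0},
  {"jaw": 0.02,"translation": [0,0,0.02],"spin": 0},
  {"jaw": 0.02,"translation": [0,0,0.01],"spin": 0},
])

```text
time: 9.25
tool_pos: [571.2, 353.3, 17.9]
tcp_rot: [179.8, 0.4, 5.4]
ft_force: [-0.0, 0.2, -0.4]
finger_gap: 29.0
grip_force: 50.3
```

>>> carry_out([
  {"jaw": 0.02,"translation": [0,0,0],"spin": 0},
  {"jaw": 0.02,"translation": [0,0,0],"spin": 0},
  {"jaw": 0.02,"translation": [0,0,0],"spin": 0},
  {"jaw": 0.02,"translation": [0,0,0.006],"spin": 0},
  {"jaw": 0.02,"translation": [0,0,0.004],"spin": 0},
  {"jaw": 0.02,"translation": [0,0,0.002],"spin": 0},
  {"jaw": 0.02,"translation": [0,0,0.002],"spin": 0},
  {"jaw": 0.02,"translation": [0,0,0],"spin": 0},
])

```text
time: 9.92
tool_pos: [574.0, 355.2, 8.8]
tcp_rot: [180.0, 0.0, 5.4]
ft_force: [0.6, -0.3, -0.7]
finger_gap: 28.9
grip_force: 50.3
```

>>> carry_out([
  {"jaw": 0.02,"translation": [0,0,0.001],"spin": 0},
  {"jaw": 0.02,"translation": [0,0,0],"spin": 0},
  {"jaw": 0.02,"translation": [0,0,0],"spin": 0},
  {"jaw": 0.02,"translation": [0,0,0],"spin": 0},
  {"jaw": 0.02,"translation": [0,0,0],"spin": 0},
  {"jaw": 0.02,"translation": [0,0,0],"spin": 0},
  {"jaw": 0.02,"translation": [0,0,0],"spin": 0},
  {"jaw": 0.02,"translation": [0,0,0],"spin": 0},
])

```text
time: 10.58
tool_pos: [574.4, 355.4, 8.3]
tcp_rot: [-180.0, -0.0, 5.4]
ft_force: [-0.6, -0.9, -0.5]
finger_gap: 29.2
grip_force: 50.3
```

>>> carry_out([
  {"jaw": 0.02,"translation": [0,0,0.001],"spin": 0},
  {"jaw": 0.02,"translation": [0,0,0],"spin": 0},
  {"jaw": 0.02,"translation": [0,0,0],"spin": 0},
  {"jaw": 0.02,"translation": [0,0,0],"spin": 0},
  {"jaw": 0.02,"translation": [0,0,0],"spin": 0},
  {"jaw": 0.02,"translation": [0,0,0],"spin": 0},
  {"jaw": 0.02,"translation": [0,0,0],"spin": 0},
  {"jaw": 0.02,"translation": [0,0,0],"spin": 0},
])

```text
time: 11.25
tool_pos: [574.6, 355.5, 7.7]
tcp_rot: [-180.0, -0.0, 5.4]
ft_force: [-1.3, -2.0, 5.8]
finger_gap: 28.6
grip_force: 50.9
```

>>> carry_out([
  {"jaw": 0.035,"translation": [0,0,0],"spin": 0},
  {"jaw": 0.045,"translation": [0,0,0],"spin": 0},
  {"jaw": 0.045,"translation": [0,0,0],"spin": 0},
  {"jaw": 0.045,"translation": [0,0,0],"spin": 0},
  {"jaw": 0.045,"translation": [0,0,-0.02],"spin": 0},
  {"jaw": 0.045,"translation": [0,0,-0.04],"spin": 0},
  {"jaw": 0.045,"translation": [0,0,-0.04],"spin": 0},
  {"jaw": 0.06,"translation": [0,0,-0.04],"spin": 0},
])

```text
time: 11.92
tool_pos: [573.6, 355.0, 147.9]
tcp_rot: [180.0, 0.1, 5.4]
ft_force: [0.8, 0.8, 0.7]
finger_gap: 55.6
grip_force: 0.0
```

>>> carry_out([
  {"jaw": 0.06,"translation": [0,0,-0.03],"spin": 0},
  {"jaw": 0.06,"translation": [-0.0163,0.0347,0],"spin": 0},
  {"jaw": 0.06,"translation": [-0.0163,0.0347,0],"spin": 0},
  {"jaw": 0.06,"translation": [-0.0163,0.0347,0],"spin": 0},
  {"jaw": 0.06,"translation": [-0.0163,0.0347,0],"spin": 0},
  {"jaw": 0.06,"translation": [-0.0163,0.0347,0],"spin": 0},
  {"jaw": 0.06,"translation": [-0.0163,0.0347,0],"spin": 0},
  {"jaw": 0.06,"translation": [-0.0163,0.0347,0],"spin": 0},
])

```text
time: 12.58
tool_pos: [482.8, 101.3, 177.1]
tcp_rot: [180.0, -0.0, 5.5]
ft_force: [0.4, -0.7, 0.7]
finger_gap: 60.0
grip_force: 0.0
```

>>> carry_out([
  {"jaw": 0.06,"translation": [-0.0163,0.0347,0],"spin": 0},
  {"jaw": 0.06,"translation": [-0.0163,0.0347,0],"spin": 0},
  {"jaw": 0.06,"translation": [-0.0163,0.0347,0],"spin": 0},
  {"jaw": 0.06,"translation": [0,0,0.03],"spin": 0},
  {"jaw": 0.06,"translation": [0,0,0.04],"spin": 0},
  {"jaw": 0.06,"translation": [0,0,0.03],"spin": 0},
  {"jaw": 0.06,"translation": [0,0,0.01],"spin": 0},
  {"jaw": 0.06,"translation": [0,0,0],"spin": 0},
])

```text
time: 13.25
tool_pos: [442.2, -5.2, 64.4]
tcp_rot: [-179.9, 0.3, 5.4]
ft_force: [-1.3, 0.6, -0.2]
finger_gap: 60.3
grip_force: 0.0
```

>>> carry_out([
  {"jaw": 0.06,"translation": [0,0,0],"spin": 0},
  {"jaw": 0.06,"translation": [0,0,0],"spin": 0},
  {"jaw": 0.06,"translation": [0,0,0],"spin": 0},
  {"jaw": 0.06,"translation": [0,0,0],"spin": 0},
  {"jaw": 0.06,"translation": [0,0,0],"spin": 0},
  {"jaw": 0.06,"translation": [0,0,0],"spin": 0},
  {"jaw": 0.06,"translation": [0,0,0],"spin": 0},
  {"jaw": 0.06,"translation": [0,0,0],"spin": 0},
])

```text
time: 13.92
tool_pos: [445.0, -5.5, 67.4]
tcp_rot: [180.0, -0.0, 5.4]
ft_force: [-1.2, -0.4, -0.7]
finger_gap: 59.9
grip_force: 0.0
```

```bash
python3 c.py w4 short_pillar:40
python3 - <<'E'
from h import *
p=r.snapshot("scene");cv2.imwrite("pics/s1.png",p["pixels"])
E
```

```text
13.9167 [445.   -5.5  67.4] [180.   -0.    5.4] [-1.2 -0.4 -0.7] 59.875900916707835
short_pillar lm 0.92 [322.7 221.5] [442.1  -6.4]
short_pillar rg 0.93 [321.9 229.9] ((451.3002014160156, -3.7681961059570312), (38.764984130859375, 25.83335304260254), 5.389926910400391) [431.7 -16.1] [470.8   9.7]
```

View pics/w4.png

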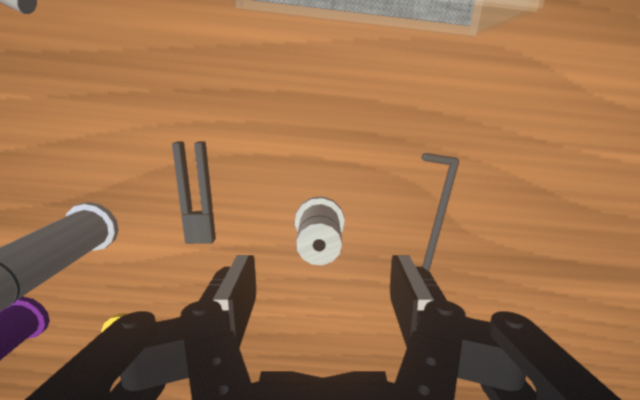

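The short pillar is upright and centred between the fingers, with its top at (319,245). The tweezers at (195,200) and the hex key at (440,210) lie flat, below the fingertip height I'll use.

>>> carry_out([
  {"jaw": 0.05,"translation": [-0.002,0,0.02],"spin": 0},
  {"jaw": 0.05,"translation": [0,0,0.02],"spin": 0},
  {"jaw": 0.05,"translation": [0,0,0.012],"spin": 0},
  {"jaw": 0.05,"translation": [0,0,0.004],"spin": 0},
  {"jaw": 0.05,"translation": [0,0,0],"spin": 0},
  {"jaw": 0.05,"translation": [0,0,0],"spin": 0},
  {"jaw": 0.05,"translation": [0,0,0],"spin": 0},
  {"jaw": 0.05,"translation": [0,0,0],"spin": 0},
])

```text
time: 14.78
tool_pos: [444.0, -5.8, 12.4]
tcp_rot: [180.0, -0.1, 5.4]
ft_force: [-0.5, -0.4, 0.6]
finger_gap: 49.9
grip_force: 0.0
```

>>> carry_out([
  {"jaw": 0.035,"translation": [0,0,0],"spin": 0},
  {"jaw": 0.02,"translation": [0,0,0],"spin": 0},
  {"jaw": 0.015,"translation": [0,0,0],"spin": 0},
  {"jaw": 0.015,"translation": [0,0,0],"spin": 0},
  {"jaw": 0.015,"translation": [0,0,0],"spin": 0},
  {"jaw": 0.015,"translation": [0,0,0],"spin": 0},
  {"jaw": 0.015,"translation": [0,0,0],"spin": 0},
  {"jaw": 0.015,"translation": [0,0,0],"spin": 0},
], squeeze=60)

```text
time: 15.45
tool_pos: [443.6, -5.7, 12.1]
tcp_rot: [180.0, -0.1, 5.4]
ft_force: [-1.1, 0.5, 5.8]
finger_gap: 23.2
grip_force: 58.5
```

>>> carry_out([
  {"jaw": 0.015,"translation": [0,0,-0.01],"spin": 0},
  {"jaw": 0.015,"translation": [0,0,-0.03],"spin": 0},
  {"jaw": 0.015,"translation": [0,0,-0.04],"spin": 0},
  {"jaw": 0.015,"translation": [0,0,-0.04],"spin": 0},
  {"jaw": 0.015,"translation": [0,0,-0.03],"spin": 0},
  {"jaw": 0.015,"translation": [0.0035,-0.0192,0],"spin": 0},
  {"jaw": 0.015,"translation": [0.0069,-0.0384,0],"spin": 0},
  {"jaw": 0.015,"translation": [0.0069,-0.0384,0],"spin": 0},
])

```text
time: 16.12
tool_pos: [451.7, 91.9, 163.2]
tcp_rot: [180.0, -0.2, 5.2]
ft_force: [0.5, -0.2, -1.3]
finger_gap: 23.2
grip_force: 59.2
```

>>> carry_out([
  {"jaw": 0.015,"translation": [0.0069,-0.0384,0],"spin": 0},
  {"jaw": 0.015,"translation": [0.0069,-0.0384,0],"spin": 0},
  {"jaw": 0.015,"translation": [0.0069,-0.0384,0],"spin": 0},
  {"jaw": 0.015,"translation": [0.0069,-0.0384,0],"spin": 0},
  {"jaw": 0.015,"translation": [0.0069,-0.0384,0],"spin": 0},
  {"jaw": 0.015,"translation": [0.0069,-0.0384,0],"spin": 0},
  {"jaw": 0.015,"translation": [0.0034,-0.0192,0],"spin": 0},
  {"jaw": 0.015,"translation": [0,0,0],"spin": 0},
])

```text
time: 16.78
tool_pos: [471.3, 348.3, 161.7]
tcp_rot: [-179.9, -0.0, 5.6]
ft_force: [0.3, -0.5, -0.9]
finger_gap: 23.6
grip_force: 59.3
```

>>> carry_out([
  {"jaw": 0.015,"translation": [0,0,0.03],"spin": 0},
  {"jaw": 0.015,"translation": [0,0,0.04],"spin": 0},
  {"jaw": 0.015,"translation": [0,0,0.04],"spin": 0},
  {"jaw": 0.015,"translation": [0,0,0.02],"spin": 0},
  {"jaw": 0.015,"translation": [0,0,0.01],"spin": 0},
  {"jaw": 0.015,"translation": [0,0,0],"spin": 0},
  {"jaw": 0.015,"translation": [0,0,0],"spin": 0},
  {"jaw": 0.015,"translation": [0,0,0],"spin": 0},
])

```text
time: 17.45
tool_pos: [473.8, 345.1, 24.0]
tcp_rot: [-179.9, -0.2, 5.4]
ft_force: [-0.1, 0.4, -1.3]
finger_gap: 23.2
grip_force: 59.2
```

>>> carry_out([
  {"jaw": 0.015,"translation": [0,0,0.003],"spin": 0},
  {"jaw": 0.015,"translation": [0,0,0.0015],"spin": 0},
  {"jaw": 0.015,"translation": [0,0,0],"spin": 0},
  {"jaw": 0.015,"translation": [0,0,0],"spin": 0},
  {"jaw": 0.015,"translation": [0,0,0],"spin": 0},
  {"jaw": 0.015,"translation": [0,0,0.001],"spin": 0},
  {"jaw": 0.015,"translation": [0,0,0],"spin": 0},
  {"jaw": 0.015,"translation": [0,0,0],"spin": 0},
])

```text
time: 18.12
tool_pos: [472.3, 344.4, 16.2]
tcp_rot: [-180.0, -0.0, 5.4]
ft_force: [-1.3, -1.2, 3.2]
finger_gap: 23.3
grip_force: 59.7
```

>>> carry_out([
  {"jaw": 0.03,"translation": [0,0,0],"spin": 0},
  {"jaw": 0.045,"translation": [0,0,0],"spin": 0},
  {"jaw": 0.045,"translation": [0,0,0],"spin": 0},
  {"jaw": 0.045,"translation": [0,0,0],"spin": 0},
  {"jaw": 0.045,"translation": [0,0,-0.02],"spin": 0},
  {"jaw": 0.045,"translation": [0,0,-0.04],"spin": 0},
  {"jaw": 0.045,"translation": [0,0,-0.04],"spin": 0},
  {"jaw": 0.06,"translation": [0,0,-0.04],"spin": 0},
])

```text
time: 18.78
tool_pos: [471.4, 343.8, 156.8]
tcp_rot: [180.0, 0.1, 5.4]
ft_force: [0.1, 1.5, 0.3]
finger_gap: 55.5
grip_force: 0.0
```

>>> carry_out([
  {"jaw": 0.06,"translation": [0,0,-0.01],"spin": 0},
  {"jaw": 0.06,"translation": [-0.0102,0.0335,0],"spin": 0},
  {"jaw": 0.06,"translation": [-0.0102,0.0335,0],"spin": 0},
  {"jaw": 0.06,"translation": [-0.0102,0.0335,0],"spin": 0},
  {"jaw": 0.06,"translation": [-0.0102,0.0335,0],"spin": 0},
  {"jaw": 0.06,"translation": [-0.0102,0.0335,0],"spin": 0},
  {"jaw": 0.06,"translation": [-0.0102,0.0335,0],"spin": 0},
  {"jaw": 0.06,"translation": [0,0,0],"spin": 0},
])

```text
time: 19.45
tool_pos: [429.2, 133.7, 165.4]
tcp_rot: [179.9, 0.0, 5.3]
ft_force: [-0.7, 0.6, -0.1]
finger_gap: 59.9
grip_force: 0.0
```

>>> carry_out([
  {"jaw": 0.06,"translation": [0,0,0],"spin": 0},
  {"jaw": 0.06,"translation": [0,0,0],"spin": 0},
  {"jaw": 0.06,"translation": [0,0,0],"spin": 0},
  {"jaw": 0.06,"translation": [0,0,0],"spin": 0},
  {"jaw": 0.06,"translation": [0,0,0],"spin": 0},
  {"jaw": 0.06,"translation": [0,0,0],"spin": 0},
  {"jaw": 0.06,"translation": [0,0,0],"spin": 0},
  {"jaw": 0.06,"translation": [0,0,0],"spin": 0},
])

```text
time: 20.12
tool_pos: [430.1, 138.7, 165.7]
tcp_rot: [-180.0, 0.0, 5.5]
ft_force: [0.2, -0.3, 0.0]
finger_gap: 59.9
grip_force: 0.0
```

```bash
python3 c.py w5 tall_pillar:85
```

```text
20.1167 [430.1 138.7 165.7] [-180.     0.     5.5] [ 0.2 -0.3  0. ] 59.89295262503953
tall_pillar lm 0.95 [235.7 141.4] [459.  218.2]
tall_pillar lm 0.89 [259.5 252.7] [352.7 192.8]
tall_pillar lm 0.71 [317.3 182.5] [428.5 142.8]
tall_pillar rg 0.9 [319.  201.7] ((436.7838439941406, 142.24598693847656), (43.896934509277344, 24.092952728271484), 5.427057266235352) [414.6 129.2] [458.9 153.7]
tall_pillar rg 0.9 [329.2 294. ] ((366.640869140625, 127.87051391601562), (66.50862121582031, 22.929927825927734), 7.351068496704102) [333.4 113.7] [399.6 141.9]
tall_pillar rg 0.76 [256.7 255.9] ((386.3220520019531, 178.7042236328125), (39.26555252075195, 21.910472869873047), 23.378990173339844) [364.2 170.6] [405.  193.6]
```

View pics/w5.png

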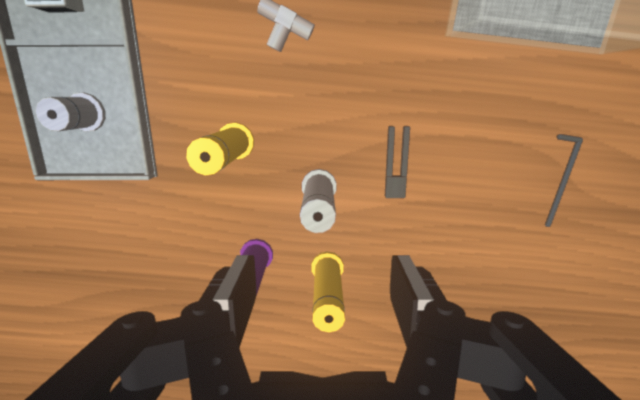

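The steel tall pillar's top is at (318,217). Purple is at (257,255), and the yellow ones are at (220,150) and (328,290). The short pillar stands alone in its compartment at (72,113).

>>> carry_out([
  {"jaw": 0.05,"translation": [-0.0023,-0.0037,0.01],"spin": 0},
  {"jaw": 0.05,"translation": [0,0,0.03],"spin": 0},
  {"jaw": 0.05,"translation": [0,0,0.035],"spin": 0},
  {"jaw": 0.05,"translation": [0,0,0.03],"spin": 0},
  {"jaw": 0.05,"translation": [0,0,0.015],"spin": 0},
  {"jaw": 0.05,"translation": [0,0,0.005],"spin": 0},
  {"jaw": 0.05,"translation": [0,0,0],"spin": 0},
  {"jaw": 0.05,"translation": [0,0,0],"spin": 0},
])

```text
time: 20.93
tool_pos: [427.8, 142.0, 41.3]
tcp_rot: [-180.0, -0.0, 5.4]
ft_force: [0.5, 0.7, 0.6]
finger_gap: 49.9
grip_force: 0.0
```

>>> carry_out([
  {"jaw": 0.05,"translation": [0,0,0],"spin": 0},
  {"jaw": 0.05,"translation": [0,0,0],"spin": 0},
  {"jaw": 0.035,"translation": [0,0,0],"spin": 0},
  {"jaw": 0.015,"translation": [0,0,0],"spin": 0},
  {"jaw": 0.015,"translation": [0,0,0],"spin": 0},
  {"jaw": 0.015,"translation": [0,0,0],"spin": 0},
  {"jaw": 0.015,"translation": [0,0,0],"spin": 0},
  {"jaw": 0.015,"translation": [0,0,0],"spin": 0},
], squeeze=80)

```text
time: 21.6
tool_pos: [428.4, 142.1, 41.9]
tcp_rot: [-180.0, -0.1, 5.4]
ft_force: [-1.1, 0.4, 6.8]
finger_gap: 23.2
grip_force: 78.0
```

>>> carry_out([
  {"jaw": 0.015,"translation": [0,0,-0.01],"spin": 0},
  {"jaw": 0.015,"translation": [0,0,-0.03],"spin": 0},
  {"jaw": 0.015,"translation": [0,0,-0.04],"spin": 0},
  {"jaw": 0.015,"translation": [0,0,-0.04],"spin": 0},
  {"jaw": 0.015,"translation": [0,0,-0.03],"spin": 0},
  {"jaw": 0.015,"translation": [0,0,-0.01],"spin": 0},
  {"jaw": 0.015,"translation": [0.003,0.0182,0],"spin": 0},
  {"jaw": 0.015,"translation": [0.006,0.0364,0],"spin": 0},
])

```text
time: 22.27
tool_pos: [441.5, 90.3, 201.6]
tcp_rot: [-179.9, -0.1, 5.7]
ft_force: [0.8, 0.0, -3.1]
finger_gap: 23.4
grip_force: 79.1
```

>>> carry_out([
  {"jaw": 0.015,"translation": [0.006,0.0364,0],"spin": 0},
  {"jaw": 0.015,"translation": [0.006,0.0364,0],"spin": 0},
  {"jaw": 0.015,"translation": [0.006,0.0364,0],"spin": 0},
  {"jaw": 0.015,"translation": [0.006,0.0364,0],"spin": 0},
  {"jaw": 0.015,"translation": [0.006,0.0364,0],"spin": 0},
  {"jaw": 0.015,"translation": [0.006,0.0364,0],"spin": 0},
  {"jaw": 0.015,"translation": [0.006,0.0364,0],"spin": 0},
  {"jaw": 0.015,"translation": [0.006,0.0364,0],"spin": 0},
])

```text
time: 22.93
tool_pos: [516.3, -198.6, 199.3]
tcp_rot: [-179.9, 0.1, 5.4]
ft_force: [1.1, -0.0, -2.4]
finger_gap: 23.5
grip_force: 79.1
```

>>> carry_out([
  {"jaw": 0.015,"translation": [0.006,0.0364,0],"spin": 0},
  {"jaw": 0.015,"translation": [0.006,0.0364,0],"spin": 0},
  {"jaw": 0.015,"translation": [0.006,0.0364,0],"spin": 0},
  {"jaw": 0.015,"translation": [0.006,0.0364,0],"spin": 0},
  {"jaw": 0.015,"translation": [0.003,0.0182,0],"spin": 0},
  {"jaw": 0.015,"translation": [0,0,0],"spin": 0},
  {"jaw": 0.015,"translation": [0,0,0],"spin": 0},
  {"jaw": 0.015,"translation": [0,0,0],"spin": 0},
])

```text
time: 23.6
tool_pos: [558.7, -356.6, 199.3]
tcp_rot: [-179.9, 0.1, 5.4]
ft_force: [0.2, 0.9, -2.7]
finger_gap: 23.3
grip_force: 79.3
```

>>> carry_out([
  {"jaw": 0.015,"translation": [0,0,0],"spin": 0},
  {"jaw": 0.015,"translation": [0,0,0],"spin": 0},
  {"jaw": 0.015,"translation": [0,0,0],"spin": 0},
  {"jaw": 0.015,"translation": [0,0,0],"spin": 0},
  {"jaw": 0.015,"translation": [0,0,0],"spin": 0},
  {"jaw": 0.015,"translation": [0,0,0],"spin": 0},
  {"jaw": 0.015,"translation": [0,0,0],"spin": 0},
  {"jaw": 0.015,"translation": [0,0,0],"spin": 0},
])

```text
time: 24.27
tool_pos: [559.4, -357.5, 200.8]
tcp_rot: [180.0, -0.0, 5.4]
ft_force: [-0.3, 0.2, -2.6]
finger_gap: 23.0
grip_force: 79.3
```

```bash
python3 c.py w6 square_tray:16
```

```text
24.2667 [ 559.4 -357.5  200.8] [180.   -0.    5.4] [-0.3  0.2 -2.6] 23.014859882096648
square_tray lm 0.65 [314.1 196.7] [ 533.7 -351.8]
square_tray rg 0.64 [301.4 177. ] ((534.0611572265625, -349.4422912597656), (160.47903442382812, 160.8811492919922), 84.64110565185547) [ 458.3 -435.8] [ 620.6 -262.7]
```

View pics/w6.png

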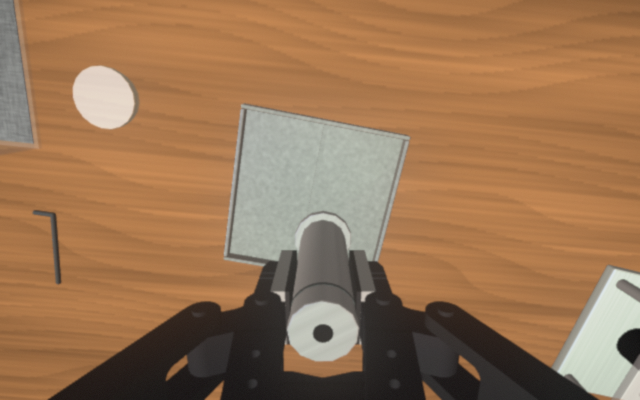

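The tray outline spans (243,105) to (405,138), centred near (534,−350). The tall pillar is held upright, with its foot at (325,230) over the tray.

>>> carry_out([
  {"jaw": 0.015,"translation": [0.0036,0.018,0],"spin": 0},
  {"jaw": 0.015,"translation": [0.0036,0.018,0],"spin": 0},
  {"jaw": 0.015,"translation": [0,0,0.03],"spin": 0},
  {"jaw": 0.015,"translation": [0,0,0.04],"spin": 0},
  {"jaw": 0.015,"translation": [0,0,0.04],"spin": 0},
  {"jaw": 0.015,"translation": [0,0,0.025],"spin": 0},
  {"jaw": 0.015,"translation": [0,0,0.012],"spin": 0},
  {"jaw": 0.015,"translation": [0,0,0],"spin": 0},
])

```text
time: 25.08
tool_pos: [567.5, -390.9, 49.2]
tcp_rot: [-179.7, 0.3, 5.4]
ft_force: [0.4, 0.3, -3.1]
finger_gap: 23.3
grip_force: 79.6
```

>>> carry_out([
  {"jaw": 0.015,"translation": [0,0,0],"spin": 0},
  {"jaw": 0.015,"translation": [0,0,0],"spin": 0},
  {"jaw": 0.015,"translation": [0,0,0.003],"spin": 0},
  {"jaw": 0.015,"translation": [0,0,0.002],"spin": 0},
  {"jaw": 0.015,"translation": [0,0,0],"spin": 0},
  {"jaw": 0.015,"translation": [0,0,0],"spin": 0},
  {"jaw": 0.015,"translation": [0,0,0],"spin": 0},
  {"jaw": 0.015,"translation": [0,0,0],"spin": 0},
])

```text
time: 25.75
tool_pos: [570.0, -392.7, 49.0]
tcp_rot: [180.0, -0.0, 5.4]
ft_force: [0.5, 0.3, -2.9]
finger_gap: 23.3
grip_force: 79.6
```

>>> carry_out([
  {"jaw": 0.015,"translation": [0,0,0.0015],"spin": 0},
  {"jaw": 0.015,"translation": [0,0,0.001],"spin": 0},
  {"jaw": 0.015,"translation": [0,0,0],"spin": 0},
  {"jaw": 0.015,"translation": [0,0,0],"spin": 0},
  {"jaw": 0.015,"translation": [0,0,0],"spin": 0},
  {"jaw": 0.015,"translation": [0,0,0],"spin": 0},
  {"jaw": 0.015,"translation": [0,0,0],"spin": 0},
  {"jaw": 0.015,"translation": [0,0,0],"spin": 0},
])

```text
time: 26.42
tool_pos: [569.9, -392.7, 46.3]
tcp_rot: [-180.0, 0.0, 5.4]
ft_force: [-0.6, -0.7, -3.1]
finger_gap: 23.3
grip_force: 79.9
```

>>> carry_out([
  {"jaw": 0.015,"translation": [0,0,0.001],"spin": 0},
  {"jaw": 0.015,"translation": [0,0,0],"spin": 0},
  {"jaw": 0.015,"translation": [0,0,0],"spin": 0},
  {"jaw": 0.015,"translation": [0,0,0],"spin": 0},
  {"jaw": 0.015,"translation": [0,0,0],"spin": 0},
  {"jaw": 0.015,"translation": [0,0,0],"spin": 0},
  {"jaw": 0.015,"translation": [0,0,0],"spin": 0},
  {"jaw": 0.015,"translation": [0,0,0],"spin": 0},
])

```text
time: 27.08
tool_pos: [570.2, -392.8, 46.0]
tcp_rot: [180.0, -0.0, 5.4]
ft_force: [-2.5, 2.3, 5.4]
finger_gap: 23.2
grip_force: 80.2
```

>>> carry_out([
  {"jaw": 0.035,"translation": [0,0,0],"spin": 0},
  {"jaw": 0.045,"translation": [0,0,0],"spin": 0},
  {"jaw": 0.045,"translation": [0,0,0],"spin": 0},
  {"jaw": 0.045,"translation": [0,0,0],"spin": 0},
  {"jaw": 0.045,"translation": [0,0,-0.02],"spin": 0},
  {"jaw": 0.045,"translation": [0,0,-0.04],"spin": 0},
  {"jaw": 0.045,"translation": [0,0,-0.04],"spin": 0},
  {"jaw": 0.045,"translation": [0,0,-0.04],"spin": 0},
])

```text
time: 27.75
tool_pos: [569.5, -392.3, 186.1]
tcp_rot: [-179.9, 0.1, 5.4]
ft_force: [-0.1, -0.5, -0.5]
finger_gap: 45.0
grip_force: 0.0
```

>>> carry_out([
  {"jaw": 0.045,"translation": [0,0,-0.04],"spin": 0},
  {"jaw": 0.045,"translation": [0,0,-0.024],"spin": 0},
  {"jaw": 0.045,"translation": [0.01,-0.0368,0],"spin": 0},
  {"jaw": 0.045,"translation": [0.01,-0.0368,0],"spin": 0},
  {"jaw": 0.045,"translation": [0.01,-0.0368,0],"spin": 0},
  {"jaw": 0.045,"translation": [0.01,-0.0368,0],"spin": 0},
  {"jaw": 0.045,"translation": [0.01,-0.0368,0],"spin": 0},
  {"jaw": 0.045,"translation": [0.01,-0.0368,0],"spin": 0},
])

```text
time: 28.42
tool_pos: [608.8, -165.5, 249.3]
tcp_rot: [180.0, -0.0, 5.4]
ft_force: [1.1, 0.6, 0.3]
finger_gap: 44.9
grip_force: 0.0
```

>>> carry_out([
  {"jaw": 0.045,"translation": [0.01,-0.0368,0],"spin": 0},
  {"jaw": 0.045,"translation": [0.01,-0.0368,0],"spin": 0},
  {"jaw": 0.045,"translation": [0.01,-0.0368,0],"spin": 0},
  {"jaw": 0.045,"translation": [0,0,0],"spin": -0.125},
  {"jaw": 0.045,"translation": [0,0,0],"spin": -0.125},
  {"jaw": 0.045,"translation": [0,0,0],"spin": -0.125},
  {"jaw": 0.045,"translation": [0,0,0],"spin": -0.125},
  {"jaw": 0.045,"translation": [0,0,0],"spin": -0.125},
])

```text
time: 29.08
tool_pos: [628.3, -54.2, 249.2]
tcp_rot: [180.0, -0.0, 41.6]
ft_force: [-1.1, -0.1, -0.3]
finger_gap: 44.9
grip_force: 0.0
```

>>> carry_out([
  {"jaw": 0.045,"translation": [0,0,0],"spin": -0.125},
  {"jaw": 0.045,"translation": [0,0,0],"spin": -0.125},
  {"jaw": 0.045,"translation": [0,0,0],"spin": -0.125},
  {"jaw": 0.045,"translation": [0,0,0],"spin": -0.125},
  {"jaw": 0.045,"translation": [0,0,0],"spin": -0.125},
  {"jaw": 0.045,"translation": [0,0,0],"spin": -0.125},
  {"jaw": 0.045,"translation": [0,0,0],"spin": -0.125},
  {"jaw": 0.045,"translation": [0,0,0],"spin": 0},
])

```text
time: 29.75
tool_pos: [628.2, -54.5, 249.2]
tcp_rot: [-180.0, 0.0, 91.7]
ft_force: [-0.4, -0.1, 0.0]
finger_gap: 44.9
grip_force: 0.0
```

```bash
python3 c.py w7 dust_box:0 lid_knob:87.5 objective:30
python3 - <<'E'
from h import *
p=r.snapshot("wrist")
for d in r.landmark_of(p,"lid_knob")[:2]: print(at(p,d["xy"],87.5))
E
```

```text
29.75 [628.2 -54.5 249.2] [-180.     0.    91.7] [-0.4 -0.1  0. ] 44.91984076385891
dust_box lm 0.89 [321.4 126.8] [625.4 -13.1]
lid_knob lm 0.97 [323.9 181.6] [630.1 -75.7]
lid_knob rg 0.9 [326.  125.9] ((629.27392578125, -9.557342529296875), (126.6045150756836, 131.3436737060547), 89.19268035888672) [563.6 -73.7] [695.1  54.2]
lid_knob rg 0.32 [280.7 352.1] ((549.4700317382812, -255.07183837890625), (160.86048889160156, 70.09991455078125), 19.422529220581055) [ 483.3 -309.4] [ 620.8 -208.6]
[629.76942855 -54.81144289  87.5       ]
```

View pics/w7.png

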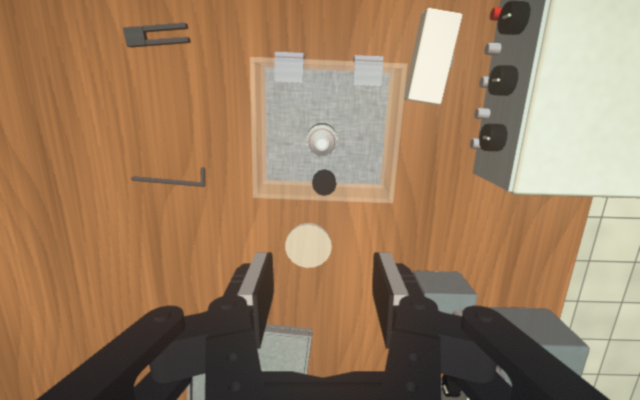

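The view shows the lid outline (251,58)–(407,64)–(393,202)–(253,198), with the hinges at the top (290,68) and (368,70). The objective stands under the lid at (321,140), and the knob is at (324,182).

Run:
```python
from h import *
np.set_printoptions(precision=1,suppress=True)
p=r.snapshot("wrist")
C=[at(p,q,62) for q in [(251,58),(407,64),(393,202),(253,198)]]
for c in C: print(c)
print(np.mean(C,0)); a=C[1]-C[0];b=C[2]-C[3];print(np.degrees(np.arctan2(a[1],a[0])),np.degrees(np.arctan2(b[1],b[0])))
print("obj nose",at(p,(321,143),54),at(p,(321,138),30), at(p,(321.4,126.8),0))
```

```text
[562.1  50.6  62. ]
[700.8  48.8  62. ]
[699.  -79.9  62. ]
[559.  -78.9  62. ]
[630.3 -14.8  62. ]
-0.7510898938114378 -0.4215079788363653
obj nose [625.7 -23.9  54. ] [625.6 -21.9  30. ] [625.7 -13.1   0. ]
```

>>> carry_out([
  {"jaw": 0.045,"translation": [0,0.0016,0],"spin": 0.035},
  {"jaw": 0.045,"translation": [0,0,0.03],"spin": 0},
  {"jaw": 0.045,"translation": [0,0,0.04],"spin": 0},
  {"jaw": 0.045,"translation": [0,0,0.04],"spin": 0},
  {"jaw": 0.045,"translation": [0,0,0.03],"spin": 0},
  {"jaw": 0.045,"translation": [0,0,0.015],"spin": 0},
  {"jaw": 0.045,"translation": [0,0,0],"spin": 0},
  {"jaw": 0.045,"translation": [0,0,0],"spin": 0},
])

```text
time: 30.92
tool_pos: [629.1, -54.3, 93.5]
tcp_rot: [-179.9, -0.0, 89.3]
ft_force: [0.2, 1.1, 0.6]
finger_gap: 45.0
grip_force: 0.0
```

>>> carry_out([
  {"jaw": 0.045,"translation": [0,0,0.012],"spin": 0},
  {"jaw": 0.045,"translation": [0,0,0.01],"spin": 0},
  {"jaw": 0.045,"translation": [0,0,0],"spin": 0},
  {"jaw": 0.045,"translation": [0,0,0],"spin": 0},
  {"jaw": 0.045,"translation": [0,0,0],"spin": 0},
  {"jaw": 0.045,"translation": [0,0,0],"spin": 0},
  {"jaw": 0.045,"translation": [0,0,0],"spin": 0},
  {"jaw": 0.045,"translation": [0,0,0],"spin": 0},
])

```text
time: 31.58
tool_pos: [630.1, -54.5, 72.8]
tcp_rot: [180.0, 0.0, 89.4]
ft_force: [0.6, -0.3, -0.2]
finger_gap: 45.1
grip_force: 0.0
```

```bash
python3 c.py w8 lid_knob:87.5;  python3 - <<'E'
from h import *
p=r.snapshot("wrist")
for d in r.landmark_of(p,"lid_knob")[:2]: print(at(p,d["xy"],87.5))
E
```

```text
31.5833 [630.1 -54.5  72.8] [180.    0.   89.4] [ 0.6 -0.3 -0.2] 45.10526827119822
lid_knob lm 0.69 [320.6 283.1] [ 627.9 -106.2]
lid_knob rg 0.97 [320.7 141.6] ((629.5064697265625, -9.69320297241211), (120.74761199951172, 119.01437377929688), 89.52770233154297) [569.6 -70.1] [689.4  50.9]
[628.43154225 -55.26318318  87.5       ]
```

>>> carry_out([
  {"jaw": 0.03,"translation": [0,0,0],"spin": 0},
  {"jaw": 0.01,"translation": [0,0,0],"spin": 0},
  {"jaw": 0.01,"translation": [0,0,0],"spin": 0},
  {"jaw": 0.01,"translation": [0,0,0],"spin": 0},
  {"jaw": 0.01,"translation": [0,0,0],"spin": 0},
  {"jaw": 0.01,"translation": [0,0,0],"spin": 0},
  {"jaw": 0.01,"translation": [0,0,0],"spin": 0},
  {"jaw": 0.01,"translation": [0,0,0],"spin": 0},
], squeeze=30)

```text
time: 32.5
tool_pos: [629.4, -54.4, 72.3]
tcp_rot: [-180.0, -0.0, 89.4]
ft_force: [-6.1, -0.6, 5.6]
finger_gap: 20.8
grip_force: 29.5
```

Run:
```python
import numpy as np
R=np.hypot(104.9,31);a=np.arctan2(31,104.9)
t=np.radians(np.linspace(0,100,25))+a
y=-R*np.cos(t);z=R*np.sin(t)
for i in range(24): print(i,round((y[i+1]-y[i])/1e3,4),round(-(z[i+1]-z[i])/1e3,4))
```

```text
0 0.0025 -0.0075
1 0.0031 -0.0073
2 0.0036 -0.0071
3 0.0041 -0.0068
4 0.0046 -0.0065
5 0.005 -0.0061
6 0.0055 -0.0058
7 0.0059 -0.0054
8 0.0063 -0.0049
9 0.0066 -0.0044
10 0.0069 -0.004
11 0.0072 -0.0034
12 0.0074 -0.0029
13 0.0076 -0.0024
14 0.0077 -0.0018
15 0.0079 -0.0012
16 0.0079 -0.0007
17 0.008 -0.0001
18 0.0079 0.0005
19 0.0079 0.0011
20 0.0078 0.0016
21 0.0076 0.0022
22 0.0075 0.0027
23 0.0072 0.0033
```

>>> carry_out([
  {"jaw": 0.01,"translation": [0.0025,0,-0.0075],"spin": 0},
  {"jaw": 0.01,"translation": [0.0031,0,-0.0073],"spin": 0},
  {"jaw": 0.01,"translation": [0.0036,0,-0.0071],"spin": 0},
  {"jaw": 0.01,"translation": [0.0041,0,-0.0068],"spin": 0},
  {"jaw": 0.01,"translation": [0.0046,0,-0.0065],"spin": 0},
  {"jaw": 0.01,"translation": [0.005,0,-0.0061],"spin": 0},
  {"jaw": 0.01,"translation": [0.0055,0,-0.0058],"spin": 0},
  {"jaw": 0.01,"translation": [0.0059,0,-0.0054],"spin": 0},
])

```text
time: 33.17
tool_pos: [629.8, -20.4, 125.9]
tcp_rot: [-180.0, 0.1, 89.4]
ft_force: [-5.0, -3.7, 0.9]
finger_gap: 20.7
grip_force: 29.7
```

Forces are small and the knob is still gripped, so I continue the arc.

>>> carry_out([
  {"jaw": 0.01,"translation": [0.0063,0,-0.0049],"spin": 0},
  {"jaw": 0.01,"translation": [0.0066,0,-0.0044],"spin": 0},
  {"jaw": 0.01,"translation": [0.0069,0,-0.004],"spin": 0},
  {"jaw": 0.01,"translation": [0.0072,0,-0.0034],"spin": 0},
  {"jaw": 0.01,"translation": [0.0074,0,-0.0029],"spin": 0},
  {"jaw": 0.01,"translation": [0.0076,0,-0.0024],"spin": 0},
  {"jaw": 0.01,"translation": [0.0077,0,-0.0018],"spin": 0},
  {"jaw": 0.01,"translation": [0.0079,0,-0.0012],"spin": 0},
])

```text
time: 33.83
tool_pos: [630.4, 37.8, 151.7]
tcp_rot: [-180.0, 0.0, 89.4]
ft_force: [-8.9, -3.6, 6.8]
finger_gap: 20.5
grip_force: 30.6
```

>>> carry_out([
  {"jaw": 0.01,"translation": [0.0079,0,-0.0007],"spin": 0},
  {"jaw": 0.01,"translation": [0.008,0,-0.0001],"spin": 0},
  {"jaw": 0.01,"translation": [0.0079,0,0.0005],"spin": 0},
  {"jaw": 0.01,"translation": [0.0079,0,0.0011],"spin": 0},
  {"jaw": 0.01,"translation": [0.0078,0,0.0016],"spin": 0},
  {"jaw": 0.01,"translation": [0.0076,0,0.0022],"spin": 0},
  {"jaw": 0.01,"translation": [0.0075,0,0.0027],"spin": 0},
  {"jaw": 0.01,"translation": [0.0072,0,0.0033],"spin": 0},
])

```text
time: 34.5
tool_pos: [631.0, 101.0, 141.1]
tcp_rot: [-180.0, -0.1, 89.4]
ft_force: [-9.4, 0.9, 7.8]
finger_gap: 20.5
grip_force: 31.6
```

Run:
```python
from h import *
a=r.snapshot("scene")["pixels"][150:330,230:470];b=r.snapshot("side")["pixels"][100:280,290:490]
print(r.sense()["tool_pos"],r.sense()["ft_force"],r.sense()["finger_gap"])
f=lambda i:cv2.resize(i,(400,320),interpolation=2)
cv2.imwrite("pics/o1.png",np.hstack([f(a),f(b)]))
```

```text
[630.97661733 101.98484101 140.56675111] [-7.64388405  2.10940915  7.02314485] 20.265752642147017
```

View pics/o1.png

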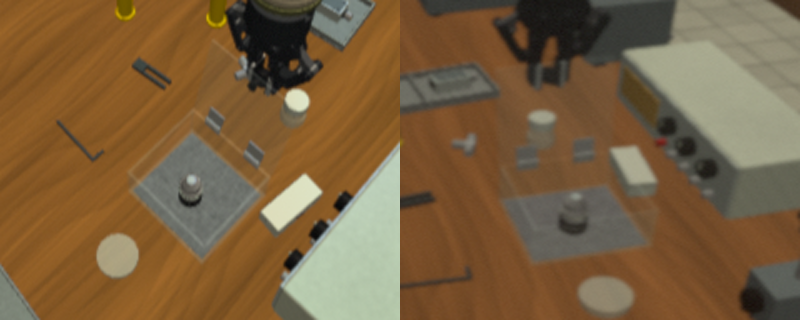

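The lid now stands past upright (left panel 215,100; right panel 555,120) with the gripper at the knob. The objective stands uncovered in the box at (190,188) in the left panel.

>>> carry_out([
  {"jaw": 0.02,"translation": [0,0,0],"spin": 0},
  {"jaw": 0.03,"translation": [0,0,0],"spin": 0},
  {"jaw": 0.045,"translation": [0,0,0],"spin": 0},
  {"jaw": 0.045,"translation": [0,0,0],"spin": 0},
  {"jaw": 0.045,"translation": [0,0,0],"spin": 0},
  {"jaw": 0.045,"translation": [0,0,-0.01],"spin": 0},
  {"jaw": 0.045,"translation": [0,0,-0.03],"spin": 0},
  {"jaw": 0.045,"translation": [0,0,-0.04],"spin": 0},
])

```text
time: 35.27
tool_pos: [629.0, 99.0, 216.2]
tcp_rot: [-179.6, 0.0, 89.4]
ft_force: [0.5, -0.1, -0.0]
finger_gap: 45.1
grip_force: 0.0
```

>>> carry_out([
  {"jaw": 0.045,"translation": [0,0,-0.04],"spin": 0},
  {"jaw": 0.045,"translation": [-0.02,0,0],"spin": 0},
  {"jaw": 0.045,"translation": [-0.04,0,0],"spin": 0},
  {"jaw": 0.045,"translation": [-0.04,0,0],"spin": 0},
  {"jaw": 0.045,"translation": [-0.03,0,0],"spin": 0},
  {"jaw": 0.045,"translation": [0,0,0],"spin": 0},
  {"jaw": 0.045,"translation": [0,0,0],"spin": 0},
  {"jaw": 0.045,"translation": [0,0,0],"spin": 0},
])

```text
time: 35.93
tool_pos: [630.2, -30.6, 259.8]
tcp_rot: [180.0, -0.0, 89.3]
ft_force: [0.1, 0.4, -0.5]
finger_gap: 45.4
grip_force: 0.0
```

```bash
cat > e.py <<'E'
from h import *
np.set_printoptions(precision=1,suppress=True)
O=[]
for n in ["wrist","scene","side"]:
    p=r.snapshot(n)
    if n=="wrist": cv2.imwrite("pics/w9.png",p["pixels"])
    for d in r.landmark_of(p,"objective")[:2]:
        print(n,round(d["score"],2),np.array(d["xy"]),at(p,d["xy"],4))
    for d in r.landmark_of(p,"lid_knob")[:1]: O.append((p,d["xy"])); print("knob",d["xy"],d["score"])
if len(O)>1: print("knob",tri(O))
print(r.sense()["tool_pos"],r.sense()["time"])
E
python3 e.py
```

```text
wrist 0.92 [318.6 157.1] [625.5 -24.    4. ]
knob [323.2, 4.5] 0.94
scene 0.55 [344.5 258.2] [622.9 -18.6   4. ]
scene 0.33 [205.4 333.6] [ 529.2 -350.6    4. ]
knob [384.4, 194.5] 0.9
side 0.57 [372.6 228.9] [616.6 -25.5   4. ]
knob [364.1, 143.4] 0.64
knob [628.9  96.2 157. ]
[630.1 -30.2 259.2] 36.3833
```

View pics/w9.png

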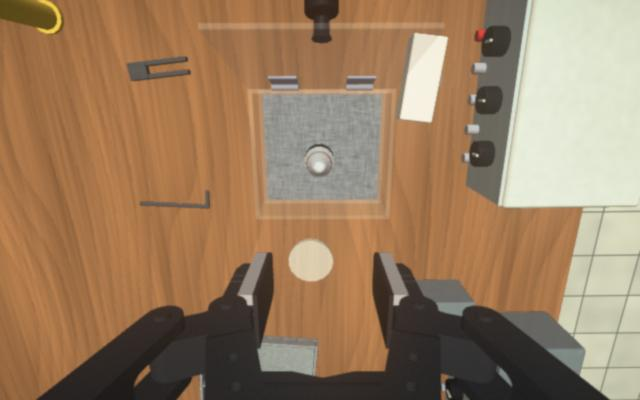

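The lid stays open (top edge at row 25, knob at (321,20)). The objective stands at (318,158) inside the box, at about (625.5,−23.5).

>>> carry_out([
  {"jaw": 0.05,"translation": [0,0,0],"spin": 0.125},
  {"jaw": 0.05,"translation": [0,0,0],"spin": 0.125},
  {"jaw": 0.05,"translation": [0,0,0],"spin": 0.125},
  {"jaw": 0.05,"translation": [0,0,0],"spin": 0.125},
  {"jaw": 0.05,"translation": [0,0,0],"spin": 0.125},
  {"jaw": 0.05,"translation": [0,0,0],"spin": 0.125},
  {"jaw": 0.05,"translation": [0,0,0],"spin": 0.125},
  {"jaw": 0.05,"translation": [0,0,0],"spin": 0.125},
])

```text
time: 37.05
tool_pos: [630.1, -30.6, 259.2]
tcp_rot: [-180.0, 0.0, 31.7]
ft_force: [-1.0, -0.2, 0.1]
finger_gap: 49.6
grip_force: 0.0
```

>>> carry_out([
  {"jaw": 0.05,"translation": [0,0,0],"spin": 0.125},
  {"jaw": 0.05,"translation": [0,0,0],"spin": 0.125},
  {"jaw": 0.05,"translation": [0,0,0],"spin": 0.125},
  {"jaw": 0.05,"translation": [0,0,0],"spin": 0.125},
  {"jaw": 0.05,"translation": [0,0,0],"spin": 0.058},
  {"jaw": 0.05,"translation": [-0.0046,-0.0065,0.02],"spin": 0},
  {"jaw": 0.05,"translation": [0,0,0.04],"spin": 0},
  {"jaw": 0.05,"translation": [0,0,0.04],"spin": 0},
])

```text
time: 37.72
tool_pos: [627.1, -24.0, 160.7]
tcp_rot: [180.0, -0.3, 0.1]
ft_force: [0.3, -0.4, -0.9]
finger_gap: 50.3
grip_force: 0.0
```

>>> carry_out([
  {"jaw": 0.05,"translation": [0,0,0.03],"spin": 0},
  {"jaw": 0.05,"translation": [0,0,0.02],"spin": 0},
  {"jaw": 0.05,"translation": [0,0,0],"spin": 0},
  {"jaw": 0.05,"translation": [0,0,0],"spin": 0},
  {"jaw": 0.05,"translation": [0,0,0],"spin": 0},
  {"jaw": 0.05,"translation": [0,0,0],"spin": 0},
  {"jaw": 0.05,"translation": [0,0,0],"spin": 0},
  {"jaw": 0.05,"translation": [0,0,0],"spin": 0},
])

```text
time: 38.38
tool_pos: [626.6, -24.4, 111.2]
tcp_rot: [180.0, -0.2, 0.1]
ft_force: [-0.0, 0.2, -0.5]
finger_gap: 49.8
grip_force: 0.0
```

```bash
python3 e.py
```

```text
wrist 0.57 [320.2 203.4] [624.  -23.2   4. ]
scene 0.48 [345.  260.1] [627.  -21.3   4. ]
knob [388.0, 193.1] 0.6
side 0.46 [375.7 224.8] [628.4 -13.8   4. ]
knob [363.4, 142.8] 0.95
knob [629.1 101.2 156. ]
[625.4 -24.3 109.1] 38.8333
```

View pics/w9.png

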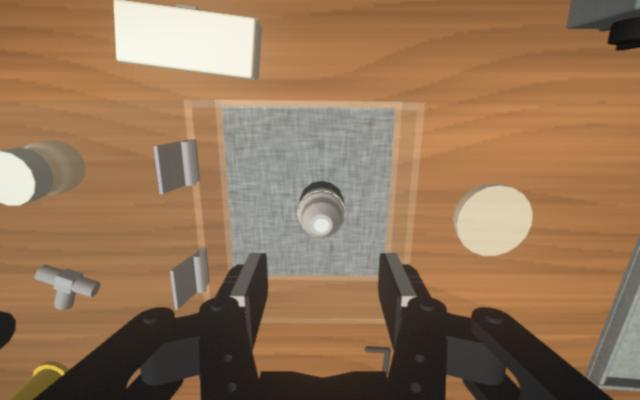

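The objective is centred between the fingers at (320,210), and both fingers are inside the box walls (columns 190 and 420).

>>> carry_out([
  {"jaw": 0.05,"translation": [-0.001,-0.0005,0.015],"spin": 0},
  {"jaw": 0.05,"translation": [0,0,0.025],"spin": 0},
  {"jaw": 0.05,"translation": [0,0,0.025],"spin": 0},
  {"jaw": 0.05,"translation": [0,0,0.02],"spin": 0},
  {"jaw": 0.05,"translation": [0,0,0.01],"spin": 0},
  {"jaw": 0.05,"translation": [0,0,0.004],"spin": 0},
  {"jaw": 0.05,"translation": [0,0,0],"spin": 0},
  {"jaw": 0.05,"translation": [0,0,0],"spin": 0},
])

```text
time: 39.5
tool_pos: [625.5, -23.0, 12.0]
tcp_rot: [-180.0, -0.1, 0.1]
ft_force: [-1.7, 4.2, 7.1]
finger_gap: 50.3
grip_force: 3.8
```

>>> carry_out([
  {"jaw": 0.05,"translation": [0,0,0],"spin": 0},
  {"jaw": 0.05,"translation": [0,0,0],"spin": 0},
  {"jaw": 0.05,"translation": [0,0,0.001],"spin": 0},
  {"jaw": 0.05,"translation": [0,0,0],"spin": 0},
  {"jaw": 0.05,"translation": [0,0,0],"spin": 0},
  {"jaw": 0.05,"translation": [0,0,0],"spin": 0},
  {"jaw": 0.05,"translation": [0,0,0],"spin": 0},
  {"jaw": 0.05,"translation": [0,0,0],"spin": 0},
])

```text
time: 40.17
tool_pos: [625.7, -23.0, 11.8]
tcp_rot: [-180.0, -0.1, 0.1]
ft_force: [-6.9, 5.2, 13.5]
finger_gap: 49.7
grip_force: 5.7
```

Run:
```python
from h import *
np.set_printoptions(precision=2,suppress=True)
s=r.sense();print(s["ft_force"],s["wrist_torque"],s["grip_force"],s["finger_gap"])
p=r.snapshot("wrist");cv2.imwrite("pics/w10.png",p["pixels"])
for t,z in [("objective",4),("dust_box",0)]:
    for d in r.landmark_of(p,t)[:2]: print(t,d["score"],d["xy"],at(p,d["xy"],z))
    for d in r.regions_of(p,t)[:2]:
        m=d["pixels"].astype(np.uint8);print("rg",d["score"],cv2.boundingRect(m))
p2=r.snapshot("scene")
for d in r.landmark_of(p2,"dust_box")[:1]: print(at(p2,d["xy"],0))
```

```text
[-6.86  5.19 13.52] [-0.05  0.85 -0.31] 5.712655788520351 49.72308899842268
objective 0.93 [322.8, 257.9] [626.11 -23.67   4.  ]
rg 0.72 (284, 228, 80, 114)
dust_box 0.7 [304.8, 247.8] [629.58 -14.84   0.  ]
rg 0.63 (0, 98, 537, 302)
[621.49 -15.04   0.  ]
```

The contact at about 12 mm height comes from the outer knuckle on the right wall. I'll back off, turn 45° for clearance from the walls and lid, and go down again.

>>> carry_out([
  {"jaw": 0.05,"translation": [0,0,-0.01],"spin": 0},
  {"jaw": 0.05,"translation": [0,0,-0.03],"spin": 0},
  {"jaw": 0.05,"translation": [0,0,-0.037],"spin": 0},
  {"jaw": 0.05,"translation": [0,0,0],"spin": -0.125},
  {"jaw": 0.05,"translation": [0,0,0],"spin": -0.125},
  {"jaw": 0.05,"translation": [0,0,0],"spin": -0.125},
  {"jaw": 0.05,"translation": [0,0,0],"spin": -0.125},
  {"jaw": 0.05,"translation": [0,0,0],"spin": -0.125},
])

```text
time: 41.18
tool_pos: [624.8, -23.9, 87.2]
tcp_rot: [180.0, -0.0, 36.3]
ft_force: [0.4, -0.0, -0.3]
finger_gap: 49.9
grip_force: 0.0
```

>>> carry_out([
  {"jaw": 0.05,"translation": [0,0,0],"spin": -0.125},
  {"jaw": 0.05,"translation": [0,0,0],"spin": -0.035},
  {"jaw": 0.05,"translation": [0,0,0],"spin": 0},
  {"jaw": 0.05,"translation": [0,0,0],"spin": 0},
  {"jaw": 0.05,"translation": [0,0,0],"spin": 0},
  {"jaw": 0.05,"translation": [0,0,0],"spin": 0},
  {"jaw": 0.05,"translation": [0,0,0],"spin": 0},
  {"jaw": 0.05,"translation": [0,0,0],"spin": 0},
])

```text
time: 41.85
tool_pos: [624.4, -23.7, 86.2]
tcp_rot: [-180.0, 0.0, 45.1]
ft_force: [-0.2, 0.0, 0.1]
finger_gap: 49.8
grip_force: 0.0
```

```bash
python3 e.py; python3 -c "
from h import *
print(r.sense()['ft_force'],r.sense()['tcp_rot'])"
```

```text
wrist 0.71 [322.7 207.5] [625.7 -23.    4. ]
scene 0.7 [347.  258.5] [627.6 -15.1   4. ]
knob [385.8, 194.7] 0.81
side 0.49 [376.  228.7] [624.3 -26.8   4. ]
knob [367.6, 144.0] 0.71
knob [632.3  89.3 161.1]
[624.4 -23.8  86.2] 42.3
[-0.70465785 -0.10291009 -0.36059297] [-1.79998074e+02  1.90924005e-03  4.50768212e+01]
```

>>> carry_out([
  {"jaw": 0.05,"translation": [0.001,0.0004,0.02],"spin": 0},
  {"jaw": 0.05,"translation": [0,0,0.025],"spin": 0},
  {"jaw": 0.05,"translation": [0,0,0.015],"spin": 0},
  {"jaw": 0.05,"translation": [0,0,0.01],"spin": 0},
  {"jaw": 0.05,"translation": [0,0,0.004],"spin": 0},
  {"jaw": 0.05,"translation": [0,0,0],"spin": 0},
  {"jaw": 0.05,"translation": [0,0,0],"spin": 0},
  {"jaw": 0.05,"translation": [0,0,0],"spin": 0},
])

```text
time: 42.97
tool_pos: [626.7, -23.5, 13.8]
tcp_rot: [179.9, -0.1, 45.1]
ft_force: [0.1, -0.9, -0.2]
finger_gap: 50.2
grip_force: 0.0
```

>>> carry_out([
  {"jaw": 0.05,"translation": [0,0,0.002],"spin": 0},
  {"jaw": 0.05,"translation": [0,0,0.0015],"spin": 0},
  {"jaw": 0.05,"translation": [0,0,0],"spin": 0},
  {"jaw": 0.05,"translation": [0,0,0],"spin": 0},
  {"jaw": 0.05,"translation": [0,0,0],"spin": 0},
  {"jaw": 0.05,"translation": [0,0,0],"spin": 0},
  {"jaw": 0.05,"translation": [0,0,0],"spin": 0},
  {"jaw": 0.05,"translation": [0,0,0],"spin": 0},
])

```text
time: 43.63
tool_pos: [625.5, -23.3, 8.8]
tcp_rot: [180.0, -0.0, 45.1]
ft_force: [0.3, 0.1, 0.7]
finger_gap: 49.8
grip_force: 0.0
```

No contact this time. Closing.

>>> carry_out([
  {"jaw": 0.042,"translation": [0,0,0],"spin": 0},
  {"jaw": 0.035,"translation": [0,0,0],"spin": 0},
  {"jaw": 0.025,"translation": [0,0,0],"spin": 0},
  {"jaw": 0.02,"translation": [0,0,0],"spin": 0},
  {"jaw": 0.02,"translation": [0,0,0],"spin": 0},
  {"jaw": 0.02,"translation": [0,0,0],"spin": 0},
  {"jaw": 0.02,"translation": [0,0,0],"spin": 0},
  {"jaw": 0.02,"translation": [0,0,0],"spin": 0},
], squeeze=50)

```text
time: 44.3
tool_pos: [625.6, -23.4, 8.9]
tcp_rot: [180.0, -0.0, 45.1]
ft_force: [0.6, -0.3, 1.4]
finger_gap: 30.4
grip_force: 49.8
```

>>> carry_out([
  {"jaw": 0.02,"translation": [0,0,-0.01],"spin": 0},
  {"jaw": 0.02,"translation": [0,0,-0.025],"spin": 0},
  {"jaw": 0.02,"translation": [0,0,-0.035],"spin": 0},
  {"jaw": 0.02,"translation": [0,0,-0.04],"spin": 0},
  {"jaw": 0.02,"translation": [0,0,-0.035],"spin": 0},
  {"jaw": 0.02,"translation": [0,0,-0.025],"spin": 0},
  {"jaw": 0.02,"translation": [-0.0162,0.0061,-0.01],"spin": 0},
  {"jaw": 0.02,"translation": [-0.0324,0.0122,0],"spin": 0},
])

```text
time: 44.97
tool_pos: [606.8, -68.6, 193.9]
tcp_rot: [179.7, -0.3, 45.3]
ft_force: [0.5, -0.3, -1.7]
finger_gap: 30.4
grip_force: 49.7
```

>>> carry_out([
  {"jaw": 0.02,"translation": [-0.0324,0.0122,0],"spin": 0},
  {"jaw": 0.02,"translation": [-0.0324,0.0122,0],"spin": 0},
  {"jaw": 0.02,"translation": [-0.0324,0.0122,0],"spin": 0},
  {"jaw": 0.02,"translation": [-0.0324,0.0122,0],"spin": 0},
  {"jaw": 0.02,"translation": [-0.0324,0.0122,0],"spin": 0},
  {"jaw": 0.02,"translation": [-0.0324,0.0122,0],"spin": 0},
  {"jaw": 0.02,"translation": [-0.0324,0.0122,0],"spin": 0},
  {"jaw": 0.02,"translation": [-0.0162,0.0061,0],"spin": 0},
])

```text
time: 45.63
tool_pos: [495.1, -310.4, 189.0]
tcp_rot: [-180.0, 0.1, 45.0]
ft_force: [0.7, 0.2, -0.3]
finger_gap: 30.4
grip_force: 49.7
```

>>> carry_out([
  {"jaw": 0.02,"translation": [0,0,0],"spin": -0.125},
  {"jaw": 0.02,"translation": [0,0,0],"spin": -0.125},
  {"jaw": 0.02,"translation": [0,0,0],"spin": -0.125},
  {"jaw": 0.02,"translation": [0,0,0],"spin": -0.125},
  {"jaw": 0.02,"translation": [0,0,0],"spin": -0.125},
  {"jaw": 0.02,"translation": [0,0,0],"spin": -0.075},
  {"jaw": 0.02,"translation": [0,0,0],"spin": 0},
  {"jaw": 0.02,"translation": [0,0,0],"spin": 0},
])

```text
time: 46.3
tool_pos: [497.0, -307.2, 188.8]
tcp_rot: [-180.0, -0.0, 85.0]
ft_force: [0.4, -0.1, -1.0]
finger_gap: 30.5
grip_force: 49.7
```

```bash
python3 c.py w11 square_tray:16 objective:150
python3 - <<'E'
from h import *
np.set_printoptions(precision=1,suppress=True)
p=r.snapshot("scene")
for t,z in [("square_tray",0),("tall_pillar",4),("objective",4),("headstage",4),("short_pillar",4)]:
    for d in r.landmark_of(p,t)[:4]: print(t,round(d["score"],2),at(p,d["xy"],z)[:2])
E
```

```text
46.3 [ 497.  -307.2  188.8] [-180.   -0.   85.] [ 0.4 -0.1 -1. ] 30.541619346035215
square_tray lm 0.76 [360.9 211.6] [ 532.2 -348.1]
square_tray rg 0.62 [371.  187.9] ((533.6903686523438, -347.3336181640625), (158.74447631835938, 160.51864624023438), 84.32981872558594) [ 452.2 -434. ] [ 619.7 -261.7]
objective lm 0.78 [322.7 263.7] [ 488.5 -403. ]
objective rg 0.84 [322.4 290.9] ((493.4609069824219, -344.6683044433594), (79.6742172241211, 47.7333984375), 85.00982666015625) [ 469.2 -384.6] [ 517.2 -304.7]
square_tray 0.68 [ 525.2 -352.3]
tall_pillar 0.94 [ 568.5 -394. ]
tall_pillar 0.82 [345.2 136.6]
tall_pillar 0.74 [356.8 190.4]
tall_pillar 0.7 [459.7 223. ]
objective 0.4 [ 408.2 -298.9]
short_pillar 0.59 [471.1 351.2]
```

>>> carry_out([
  {"jaw": 0.02,"translation": [0,0,0.02],"spin": 0},
  {"jaw": 0.02,"translation": [0,0,0.035],"spin": 0},
  {"jaw": 0.02,"translation": [0,0,0.04],"spin": 0},
  {"jaw": 0.02,"translation": [0,0,0.035],"spin": 0},
  {"jaw": 0.02,"translation": [0,0,0.025],"spin": 0},
  {"jaw": 0.02,"translation": [0,0,0.015],"spin": 0},
  {"jaw": 0.02,"translation": [0,0,0.003],"spin": 0},
  {"jaw": 0.02,"translation": [0,0,0],"spin": 0},
])

```text
time: 47.52
tool_pos: [496.3, -306.6, 14.4]
tcp_rot: [-179.9, -0.1, 85.2]
ft_force: [0.1, 0.8, -1.1]
finger_gap: 30.1
grip_force: 49.7
```

>>> carry_out([
  {"jaw": 0.02,"translation": [0,0,0],"spin": 0},
  {"jaw": 0.02,"translation": [0,0,0],"spin": 0},
  {"jaw": 0.02,"translation": [0,0,0.003],"spin": 0},
  {"jaw": 0.02,"translation": [0,0,0],"spin": 0},
  {"jaw": 0.02,"translation": [0,0,0],"spin": 0},
  {"jaw": 0.02,"translation": [0,0,0],"spin": 0},
  {"jaw": 0.02,"translation": [0,0,0],"spin": 0},
  {"jaw": 0.02,"translation": [0,0,0],"spin": 0},
])

```text
time: 48.18
tool_pos: [497.3, -307.3, 12.8]
tcp_rot: [180.0, 0.0, 85.2]
ft_force: [0.3, -0.3, -2.2]
finger_gap: 30.4
grip_force: 49.7
```

>>> carry_out([
  {"jaw": 0.02,"translation": [0,0,0.002],"spin": 0},
  {"jaw": 0.02,"translation": [0,0,0],"spin": 0},
  {"jaw": 0.02,"translation": [0,0,0],"spin": 0},
  {"jaw": 0.02,"translation": [0,0,0.001],"spin": 0},
  {"jaw": 0.02,"translation": [0,0,0],"spin": 0},
  {"jaw": 0.02,"translation": [0,0,0],"spin": 0},
  {"jaw": 0.02,"translation": [0,0,0],"spin": 0},
  {"jaw": 0.02,"translation": [0,0,0],"spin": 0},
])

```text
time: 48.85
tool_pos: [497.3, -307.3, 9.7]
tcp_rot: [180.0, 0.0, 85.2]
ft_force: [0.3, -0.1, -1.3]
finger_gap: 30.4
grip_force: 49.7
```

>>> carry_out([
  {"jaw": 0.02,"translation": [0,0,0.001],"spin": 0},
  {"jaw": 0.02,"translation": [0,0,0],"spin": 0},
  {"jaw": 0.02,"translation": [0,0,0],"spin": 0},
  {"jaw": 0.02,"translation": [0,0,0],"spin": 0},
  {"jaw": 0.02,"translation": [0,0,0],"spin": 0},
  {"jaw": 0.02,"translation": [0,0,0],"spin": 0},
  {"jaw": 0.02,"translation": [0,0,0],"spin": 0},
  {"jaw": 0.02,"translation": [0,0,0],"spin": 0},
])

```text
time: 49.52
tool_pos: [497.5, -307.5, 8.9]
tcp_rot: [180.0, 0.0, 85.2]
ft_force: [0.3, 0.5, 1.4]
finger_gap: 30.2
grip_force: 49.9
```

>>> carry_out([
  {"jaw": 0.02,"translation": [0,0,0.0005],"spin": 0},
  {"jaw": 0.02,"translation": [0,0,0],"spin": 0},
  {"jaw": 0.035,"translation": [0,0,0],"spin": 0},
  {"jaw": 0.045,"translation": [0,0,0],"spin": 0},
  {"jaw": 0.045,"translation": [0,0,0],"spin": 0},
  {"jaw": 0.045,"translation": [0,0,0],"spin": 0},
  {"jaw": 0.045,"translation": [0,0,-0.02],"spin": 0},
  {"jaw": 0.045,"translation": [0,0,-0.04],"spin": 0},
])

```text
time: 50.18
tool_pos: [493.2, -304.3, 62.6]
tcp_rot: [-179.4, -0.3, 85.2]
ft_force: [1.1, 0.1, -0.6]
finger_gap: 45.2
grip_force: 0.0
```

>>> carry_out([
  {"jaw": 0.045,"translation": [0,0,-0.04],"spin": 0},
  {"jaw": 0.045,"translation": [0,0,-0.04],"spin": 0},
  {"jaw": 0.045,"translation": [0,0,-0.04],"spin": 0},
  {"jaw": 0.045,"translation": [0,0,-0.04],"spin": 0},
  {"jaw": 0.045,"translation": [0,0,-0.03],"spin": 0},
  {"jaw": 0.045,"translation": [0.0376,0.0089,0],"spin": 0},
  {"jaw": 0.045,"translation": [0.0376,0.0089,0],"spin": 0},
  {"jaw": 0.045,"translation": [0.0376,0.0089,0],"spin": 0},
])

```text
time: 50.85
tool_pos: [533.7, -196.6, 259.1]
tcp_rot: [179.9, 0.0, 85.1]
ft_force: [-0.0, -0.1, -0.9]
finger_gap: 44.9
grip_force: 0.0
```

>>> carry_out([
  {"jaw": 0.045,"translation": [0.0376,0.0089,0],"spin": 0},
  {"jaw": 0.045,"translation": [0.0376,0.0089,0],"spin": 0},
  {"jaw": 0.045,"translation": [0.0376,0.0089,0],"spin": 0},
  {"jaw": 0.045,"translation": [0.0376,0.0089,0],"spin": 0},
  {"jaw": 0.045,"translation": [0.0376,0.0089,0],"spin": 0},
  {"jaw": 0.045,"translation": [0.0376,0.0089,0],"spin": 0},
  {"jaw": 0.045,"translation": [0.0,0.0,0],"spin": -0.073},
  {"jaw": 0.045,"translation": [0,0,0],"spin": 0},
])

```text
time: 51.52
tool_pos: [605.6, 25.6, 257.7]
tcp_rot: [-180.0, -0.0, 89.8]
ft_force: [0.2, -0.6, -0.3]
finger_gap: 45.4
grip_force: 0.0
```

>>> carry_out([
  {"jaw": 0.045,"translation": [0,0,0],"spin": 0},
  {"jaw": 0.045,"translation": [0,0,0],"spin": 0},
  {"jaw": 0.045,"translation": [0,0,0],"spin": 0},
  {"jaw": 0.045,"translation": [0,0,0],"spin": 0},
  {"jaw": 0.045,"translation": [0,0,0],"spin": 0},
  {"jaw": 0.045,"translation": [0,0,0],"spin": 0},
  {"jaw": 0.045,"translation": [0,0,0],"spin": 0},
  {"jaw": 0.045,"translation": [0,0,0],"spin": 0},
])

```text
time: 52.18
tool_pos: [605.5, 23.0, 258.2]
tcp_rot: [180.0, -0.0, 89.3]
ft_force: [-1.0, -0.3, -0.1]
finger_gap: 45.2
grip_force: 0.0
```

Run:
```python
from h import *
np.set_printoptions(precision=1,suppress=True)
ps=[r.snapshot(n) for n in ["wrist","scene","side"]]
O=[]
for p in ps:
    d=r.landmark_of(p,"lid_knob")[:1]
    if d: O.append((p,d[0]["xy"]));print(d[0]["xy"],round(d[0]["score"],2), at(p,d[0]["xy"],157))
print(tri(O),tri(O[:2]))
for d in r.landmark_of(ps[1],"objective")[:1]: print("obj",at(ps[1],d["xy"],4))
for d in r.landmark_of(ps[2],"objective")[:1]: print("obj",at(ps[2],d["xy"],4))
s=r.sense();print(s["tool_pos"],s["tcp_rot"],s["time"])
```

```text
[388.3, 194.2] 0.68 [631.6  99.  157. ]
[367.0, 140.6] 0.97 [639.8 106.9 157. ]
[634.4  94.  165. ] [634.4  94.  165. ]
obj [ 494.7 -300.1    4. ]
obj [ 489.7 -308.2    4. ]
[605.5  23.2 258.2] [-180.    -0.    89.4] 52.5833
```

>>> carry_out([
  {"jaw": 0.045,"translation": [0.0259,0.0079,0],"spin": 0},
  {"jaw": 0.045,"translation": [0.0259,0.0079,0],"spin": 0},
  {"jaw": 0.045,"translation": [0.0259,0.0079,0],"spin": 0},
  {"jaw": 0.045,"translation": [0,0,0.015],"spin": 0},
  {"jaw": 0.045,"translation": [0,0,0.025],"spin": 0},
  {"jaw": 0.045,"translation": [0,0,0.015],"spin": 0},
  {"jaw": 0.045,"translation": [0,0,0],"spin": 0},
  {"jaw": 0.045,"translation": [0,0,0],"spin": 0},
])

```text
time: 53.25
tool_pos: [629.3, 100.6, 202.2]
tcp_rot: [-179.9, 0.0, 89.4]
ft_force: [-0.1, 0.6, 1.6]
finger_gap: 45.0
grip_force: 0.0
```

>>> carry_out([
  {"jaw": 0.045,"translation": [0,0,0],"spin": 0},
  {"jaw": 0.045,"translation": [0,0,0],"spin": 0},
  {"jaw": 0.045,"translation": [0,0,0.02],"spin": 0},
  {"jaw": 0.045,"translation": [0,0,0.025],"spin": 0},
  {"jaw": 0.045,"translation": [0,0,0.015],"spin": 0},
  {"jaw": 0.045,"translation": [0,0,0.005],"spin": 0},
  {"jaw": 0.045,"translation": [0,0,0],"spin": 0},
  {"jaw": 0.045,"translation": [0,0,0],"spin": 0},
])

```text
time: 53.92
tool_pos: [630.8, 100.6, 139.7]
tcp_rot: [179.9, -0.0, 89.4]
ft_force: [-0.4, 0.2, 0.1]
finger_gap: 45.1
grip_force: 0.0
```

Run:
```python
from h import *
np.set_printoptions(precision=1,suppress=True)
p=r.snapshot("wrist");print([(d["xy"],d["score"],at(p,d["xy"],157)) for d in r.landmark_of(p,"lid_knob")[:2]])
for n in ["scene","side"]:
    p=r.snapshot(n);print([(d["xy"],d["score"]) for d in r.landmark_of(p,"lid_knob")[:1]])
    print(proj(p,[630,100.5,156.7]))
s=r.sense();print(s["tool_pos"],s["ft_force"],s["wrist_torque"])
```

```text
[([324.1, 285.2], 0.79, array([631.1, 100.6, 157. ]))]
[([387.2, 192.7], 0.96)]
[388.2 193.4]
[([364.1, 141.2], 0.92)]
[363.9 142.6]
[630.7 100.6 139.4] [ 0.2 -0.8 -0. ] [-0.  0. -0.]
```

>>> carry_out([
  {"jaw": 0.045,"translation": [0.003,0,0],"spin": 0},
  {"jaw": 0.03,"translation": [0,0,0],"spin": 0},
  {"jaw": 0.01,"translation": [0,0,0],"spin": 0},
  {"jaw": 0.01,"translation": [0,0,0],"spin": 0},
  {"jaw": 0.01,"translation": [0,0,0],"spin": 0},
  {"jaw": 0.01,"translation": [0,0,0],"spin": 0},
  {"jaw": 0.01,"translation": [0,0,0],"spin": 0},
  {"jaw": 0.01,"translation": [0,0,0],"spin": 0},
], squeeze=30)

```text
time: 54.88
tool_pos: [630.7, 103.6, 138.6]
tcp_rot: [179.9, -0.0, 89.4]
ft_force: [5.7, 1.0, 1.0]
finger_gap: 20.8
grip_force: 29.6
```

Run:
```python
import numpy as np
from bench import r
s=r.sense();print(s["tool_pos"],s["ft_force"],s["finger_gap"])
Y,Z=s["tool_pos"][1]-50.4,s["tool_pos"][2]+18.7-60.5
R=np.hypot(Y,Z);a=np.arctan2(Z,-Y);print(R,np.degrees(a))
t=a-np.radians(np.linspace(0,102.6,25))
y=-R*np.cos(t);z=R*np.sin(t)
for i in range(24): print(round((y[i+1]-y[i])/1e3,4),round(-(z[i+1]-z[i])/1e3,4))
```

```text
[630.72728855 103.61495536 138.63190553] [5.68730278 1.00157082 0.95192634] 20.77981555506193
110.49094715476109 118.79144102181544
-0.0074 -0.0037
-0.0076 -0.0031
-0.0078 -0.0026
-0.008 -0.002
-0.0081 -0.0014
-0.0082 -0.0008
-0.0082 -0.0001
-0.0082 0.0005
-0.0082 0.0011
-0.0081 0.0017
-0.0079 0.0023
-0.0077 0.0029
-0.0075 0.0034
-0.0072 0.004
-0.0069 0.0045
-0.0065 0.005
-0.0061 0.0055
-0.0057 0.0059
-0.0053 0.0063
-0.0048 0.0067
-0.0043 0.0071
-0.0037 0.0074
-0.0032 0.0076
-0.0026 0.0078
```

>>> carry_out([
  {"jaw": 0.01,"translation": [-0.0074,0,-0.0037],"spin": 0},
  {"jaw": 0.01,"translation": [-0.0076,0,-0.0031],"spin": 0},
  {"jaw": 0.01,"translation": [-0.0078,0,-0.0026],"spin": 0},
  {"jaw": 0.01,"translation": [-0.008,0,-0.002],"spin": 0},
  {"jaw": 0.01,"translation": [-0.0081,0,-0.0014],"spin": 0},
  {"jaw": 0.01,"translation": [-0.0082,0,-0.0008],"spin": 0},
  {"jaw": 0.01,"translation": [-0.0082,0,-0.0001],"spin": 0},
  {"jaw": 0.01,"translation": [-0.0082,0,0.0005],"spin": 0},
])

```text
time: 55.55
tool_pos: [630.0, 40.1, 151.1]
tcp_rot: [179.9, -0.0, 89.4]
ft_force: [10.0, 1.5, -7.0]
finger_gap: 20.6
grip_force: 29.5
```

>>> carry_out([
  {"jaw": 0.01,"translation": [-0.0082,0,0.0011],"spin": 0},
  {"jaw": 0.01,"translation": [-0.0081,0,0.0017],"spin": 0},
  {"jaw": 0.01,"translation": [-0.0079,0,0.0023],"spin": 0},
  {"jaw": 0.01,"translation": [-0.0077,0,0.0029],"spin": 0},
  {"jaw": 0.01,"translation": [-0.0075,0,0.0034],"spin": 0},
  {"jaw": 0.01,"translation": [-0.0072,0,0.004],"spin": 0},
  {"jaw": 0.01,"translation": [-0.0069,0,0.0045],"spin": 0},
  {"jaw": 0.01,"translation": [-0.0065,0,0.005],"spin": 0},
])

```text
time: 56.22
tool_pos: [629.5, -19.3, 126.3]
tcp_rot: [179.9, -0.1, 89.4]
ft_force: [8.4, 3.4, -3.2]
finger_gap: 20.3
grip_force: 29.5
```

>>> carry_out([
  {"jaw": 0.01,"translation": [-0.0061,0,0.0055],"spin": 0},
  {"jaw": 0.01,"translation": [-0.0057,0,0.0059],"spin": 0},
  {"jaw": 0.01,"translation": [-0.0053,0,0.0063],"spin": 0},
  {"jaw": 0.01,"translation": [-0.0048,0,0.0067],"spin": 0},
  {"jaw": 0.01,"translation": [-0.0043,0,0.0071],"spin": 0},
  {"jaw": 0.01,"translation": [-0.0037,0,0.0074],"spin": 0},
  {"jaw": 0.01,"translation": [-0.0032,0,0.0076],"spin": 0},
  {"jaw": 0.01,"translation": [-0.0026,0,0.0068],"spin": 0},
])

```text
time: 56.88
tool_pos: [629.2, -54.7, 73.1]
tcp_rot: [179.9, -0.1, 89.4]
ft_force: [6.6, 5.8, -1.0]
finger_gap: 20.7
grip_force: 29.6
```

>>> carry_out([
  {"jaw": 0.01,"translation": [0,0,0],"spin": 0},
  {"jaw": 0.01,"translation": [0,0,0],"spin": 0},
  {"jaw": 0.01,"translation": [0,0,0],"spin": 0},
  {"jaw": 0.01,"translation": [0,0,0],"spin": 0},
  {"jaw": 0.01,"translation": [0,0,0],"spin": 0},
  {"jaw": 0.01,"translation": [0,0,0],"spin": 0},
  {"jaw": 0.01,"translation": [0,0,0],"spin": 0},
  {"jaw": 0.01,"translation": [0,0,0],"spin": 0},
])

```text
time: 57.55
tool_pos: [629.2, -54.6, 73.6]
tcp_rot: [179.9, -0.1, 89.4]
ft_force: [6.8, 3.8, 0.2]
finger_gap: 20.6
grip_force: 29.7
```

>>> carry_out([
  {"jaw": 0.01,"translation": [0,0,0.001],"spin": 0},
  {"jaw": 0.01,"translation": [0,0,0],"spin": 0},
  {"jaw": 0.03,"translation": [0,0,0],"spin": 0},
  {"jaw": 0.045,"translation": [0,0,0],"spin": 0},
  {"jaw": 0.045,"translation": [0,0,0],"spin": 0},
  {"jaw": 0.045,"translation": [0,0,0],"spin": 0},
  {"jaw": 0.045,"translation": [0,0,-0.01],"spin": 0},
  {"jaw": 0.045,"translation": [0,0,-0.03],"spin": 0},
])

```text
time: 58.22
tool_pos: [624.3, -55.0, 107.3]
tcp_rot: [-179.4, -0.1, 89.4]
ft_force: [0.8, -0.3, -0.9]
finger_gap: 45.0
grip_force: 0.0
```

>>> carry_out([
  {"jaw": 0.045,"translation": [0,0,-0.04],"spin": 0},
  {"jaw": 0.045,"translation": [0,0,-0.04],"spin": 0},
  {"jaw": 0.045,"translation": [0,0,-0.04],"spin": 0},
  {"jaw": 0.045,"translation": [0,0,-0.03],"spin": 0},
  {"jaw": 0.045,"translation": [0,0,0],"spin": 0},
  {"jaw": 0.045,"translation": [0,0,0],"spin": 0},
  {"jaw": 0.045,"translation": [0,0,0],"spin": 0},
  {"jaw": 0.045,"translation": [0,0,0],"spin": 0},
])

```text
time: 58.88
tool_pos: [627.4, -55.5, 260.5]
tcp_rot: [-179.8, -0.0, 89.4]
ft_force: [-0.1, -0.3, -1.0]
finger_gap: 44.8
grip_force: 0.0
```

Run:
```python
from h import *
np.set_printoptions(precision=1,suppress=True)
s=r.sense();print(s["tool_pos"],s["ft_force"],s["time"])
O=[]
for n in ["wrist","scene","side"]:
    p=r.snapshot(n);cv2.imwrite(f"pics/f_{n}.png",p["pixels"])
    d=r.landmark_of(p,"lid_knob")[:1]
    if d: O.append((p,d[0]["xy"]))
    print(n,"knob",[x["xy"] for x in d],proj(p,[630,-54.7,87.5]))
    for t in ["headstage","short_pillar","tall_pillar","objective"]:
        print(t,[(round(d["score"],2),at(p,d["xy"],4)[:2]) for d in r.landmark_of(p,t)[:4]])
print(tri(O))
```

```text
[627.4 -55.5 260.5] [-0.1 -0.3 -1. ] 58.8833
wrist knob [[326.5, 181.4]] [326.1 178.2]
headstage []
short_pillar []
tall_pillar []
objective []
scene knob [[337.0, 253.9]] [336.9 255.5]
headstage [(0.82, array([585. , 350.6]))]
short_pillar [(0.5, array([466.4, 355.2]))]
tall_pillar [(0.71, array([ 570.1, -397.5])), (0.54, array([342.5, 132.1]))]
objective [(0.55, array([ 492.6, -299. ])), (0.33, array([517.3, 342.9]))]
side knob [[388.1, 207.2]] [386.3 206.9]
headstage [(0.7, array([577.9, 364.2]))]
short_pillar [(0.47, array([475.3, 344.2]))]
tall_pillar [(0.77, array([462.9, 197.4])), (0.66, array([357.2, 125.4])), (0.63, array([ 567.4, -394.4])), (0.47, array([345. , 189.1]))]
objective [(0.83, array([ 491.9, -305.4]))]
[630.5 -56.4  90.8]
```

```bash
python3 -c "
from bench import r
print(r.hand_in())"
```

```text
the job is handed in; nothing more can be done
None
```

I handed the job in at about 59 s of the 138 s limit: the headstage and short pillar are in the long tray, the tall pillar and objective in the square tray, each in its own compartment, and the dust box is shut. The last check was by detected positions rather than a viewed picture, since the 14 views were used up, and a gripper knuckle briefly touched the dust-box wall at about 16 N before I backed off.

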